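# Load the chocolate melter and put the stores away

### The job

Push every chocolate bar through the sprung feed flap into the melter's tank and, once all of them are in and the flap has sprung shut, turn the dial a quarter turn clockwise (seen from above), so that its white mark points to the machine's left instead of its front. Put the square tins back into the white store box and lower its lid fully closed. Leave the other things on the bench where they are.

Things in the scene. Friction and masses are not known exactly. Their poses are not given: they have to be found in the camera images.
- melter: Chocolate melter, steel, 340 mm (x) by 360 mm (y), fixed; origin under its centre, front to its own -x, left = its +y. The front 80 mm is a control deck, the tank lies behind it (own x -90 to 170 mm). Cover 176 mm high; on it a feed throat (point throat), rim 205 mm high, walls 6 mm. Inside a ramp leads fallen bars away to the -y side by itself. All its steel is slippery.
- throat (a point): Centre of the feed throat's mouth, at rim height (205 mm above the bench); axes as the melter's. The opening is 145 mm long (along its x) and 100 mm wide (along its y). The flap closes it 2 mm below the rim.
- flap (a joint): Sprung feed flap in the throat: plate 94 mm long, hinged at the throat's +y side, swings down into the tank. 0 = shut, at most 1.45 rad. The spring gives 0.15 to 0.2 N m (3 N at mid-flap). A bar pushed in flat until its underside is some 60 mm or more below the rim drops through when let go, and the flap shuts. A bar that hangs in the throat can be pushed on with closed fingers.
- dial (a joint): Thermostat dial, turning about a vertical axis with light friction (0.04 N m); 0 = off, white mark to the melter's front (-x); grows clockwise seen from above; wanted 1.57 (mark to the melter's +y); stop at 2.36.
- dial_grip (a point): Point on the dial's axis at gripping height (207 mm above the bench, 7 mm below the top of the dial's grip). The grip is an upright bar 46 mm long, 14 mm thick and 32 mm high, along this point's own x; the point turns with the dial.
- slab: Marble slab 290 mm (x) by 280 mm (y), 18 mm thick, fixed; origin under its centre. Bars and tins start on it in two rows of three places, 140 mm apart in x, 100 mm in y.
- bar1: Dark brown couverture bar, 110 mm long (own x), 46 mm by 46 mm in section, about 0.28 kg; origin at the centre of its underside. May be absent.
- bar2: Dark brown couverture bar, 110 mm long (own x), 46 mm by 46 mm in section, about 0.28 kg; origin at the centre of its underside. May be absent.
- bar3: Dark brown couverture bar, 110 mm long (own x), 46 mm by 46 mm in section, about 0.28 kg; origin at the centre of its underside. May be absent.
- bar4: Dark brown couverture bar, 110 mm long (own x), 46 mm by 46 mm in section, about 0.28 kg; origin at the centre of its underside. May be absent.
- tin1: Square metal tin with a paper band, 58 mm by 58 mm, 66 mm high (lid 60 mm wide), about 0.24 kg; origin at the centre of its underside. May be absent.
- tin2: Square metal tin with a paper band, 58 mm by 58 mm, 66 mm high (lid 60 mm wide), about 0.24 kg; origin at the centre of its underside. May be absent.
- store: White open-topped store box, 200 mm (x) by 220 mm (y) outside, 90 mm high, walls and floor 5 mm, fixed; origin under its centre; lid hinged on its +x rim.
- store_lid (a joint): Hinge of the store box's lid: 0 = closed flat on the rim, grows as it opens, 1.9 = wide open (leaning back a little). Stiff hinge: it stays where it is left; moving it takes 0.4 to 0.75 N m (2 to 4 N near the free edge).
- store_lid_hinge (a point): Centre of the lid's hinge line, 90 mm high at the middle of the store box's +x rim; the lid is a plate 8 mm thick, 200 mm long from hinge to free edge, 220 mm wide. The point turns with the lid: the lid runs along the point's -x, its outer face looks along the point's +z, and the hinge line is its y.
- store_lid_handle (a point): Outer end of the small knob on the lid's outer face, 35 mm off the face, 170 mm from the hinge, in the middle of the width.
- jug: Steel mug, 70 mm wide, 85 mm high, bystander; origin under its centre.
- brush: Pastry brush 200 mm long, bystander; origin under its middle.
- palette_knife: Spatula 260 mm long, bystander; origin under its middle.
- bowl: Steel bowl 120 mm wide, 60 mm high, bystander; origin under its centre.
- jar: Glass jar 60 mm wide, 85 mm high, bystander; origin under its centre.
- mould: Clear chocolate mould 80 by 130 by 24 mm, bystander; origin under its centre.
Mind the look-alikes: they are no part of the job. Leave any black or red look-alike of the tin2 alone.

How it is judged:
By the outcome, as a careful person would: the job done as asked, in the order asked, and still so for the second after the job is handed in, with the robot touching nothing.
Of bar1, bar2, bar3, bar4 only 3 to 4 are there at a start; the rules pass over those that are not, and their reading is None.
Of tin1, tin2 only 1 to 2 are there at a start; the rules pass over those that are not, and their reading is None.
At some moment in a run one of bar1, bar2, bar3, bar4, tin1, tin2 may be knocked a few centimetres aside while the robot is not near it.
Once in a run the grip may slacken for a moment while it holds something.
It also fails if it takes over 210 s, if anything falls off the work surface, if the arm or the gripper's body presses on something with over 40 N, if the wrist force passes 120 N, or if a joint passes its speed limit or range.

### The arm

A 7-joint arm with a two-finger parallel gripper is mounted at the origin on the work surface. World frame = base frame: x ahead of the robot, y to its left, z up, the work surface at z = 0. Lengths are in m, angles in rad, forces in N, time in s.
With the tool pointing down it reaches from about 0.35 to 0.9 m from the base axis. Payload 19.9 kg.
Tool frame: the origin (TCP) lies on the centre line of the jaws, within the pads' length; the fingertips stand 14 mm ahead of it and the grasp point (between the pads) lies 5 mm behind it; z points along the fingers, y is the direction in which the jaws open and shut (so a half turn about z gives the same grasp; the last joint's range is limited). The gripper opens to 94 mm and grips with 3 to 60 N. Pads are 16 mm wide; open, the fingers measure 119 mm over their backs; the gripper's body (75 mm by 177 mm) begins 78 mm behind the grasp point.
Start: joints at [1.06, 0.417, -0.01, 1.614, 0.005, 1.111, -0.053], TCP at [0.283, -0.557, 0.181] pointing down, gripper open.
Joint ranges: [-2.81, 2.81], [-0.39, 2.02], [-1.27, 1.25], [0.06, 2.57], [-1.19, 4.33], [0.19, 2], [-2.82, 2.82]. Speed limits (rad/s): [1.89, 1.89, 2.39, 2.39, 3.01, 3.01, 3.01].

### API

Orientations are given as a rotation vector (axis times angle).
In Python, from cell import manip, vision, ticket gives the robot as it stands. The module is installed in compiled form; this text tells all that it offers.
- The arm moves only by the shell command python3 -m inch 'ROWS' [FORCE]. ROWS is JSON, a list of rows, each a list of 3 entries, a list of its own where there are three numbers: the shift along the tool's x, y, z in m, then the turn about the tool's z in rad, then the gripper command: -1 is fully open, 1 is shut, values between are in proportion. In form: [[[dx, dy, dz], spin, hand], ...]. A call has 1 to 5 rows; each row is the pose to reach, as a shift and turn from the pose commanded when the call began, along the tool's axes at that moment; what a row does not reach only later rows make up. A row lasts 1/8 s, in which the tool goes at most 62.5 mm and 10.7 degrees, less where a joint would pass 70% of its speed; a pose out of reach is approached as far as the arm can. A call with a gripper value outside its range is refused whole. The fingers move at their own pace and stop on an object; FORCE is the grip in N (left out, the last holds). Time passes only in rows, so rows that repeat a pose let the fingers close. It gives the time, the measured TCP pose, the force and the opening at its end, in the units of the state.
- manip.state(): the state, without advancing time (a new reading comes with each control period).
- vision.camera(name): name is "side" or "top"; returns a dict with "color" (480x640x3 uint8, red, green, blue), "depth" (480x640 float32, m along the optical axis (not along the pixel's ray), 0 where there is no reading), "vfov" (degrees; the focal length in pixels is half the picture's height over the tangent of half this angle, whatever the lens; pixels are square), "cx", "cy" (the principal point, pixels), "R" (3x3) and "t" (3): a world point X has camera coordinates R X + t. Camera axes: x right, y down, z forward; pixel columns grow to the right and rows downward; lengths in m; the calibration is good to about 2 mm. A picture is of the moment at which its call begins.
- ticket.finish_job(): hands the job in, once; it reports no verdict.
The state is a dict: "time": time; "joint_pos": joint angles; "qd": joint speeds; "joint_efforts": joint torques, N m; "tool_pos": TCP position; "eef_rot": TCP orientation; "contact_force": force on the tool from outside, world axes, zero at the start; "ft_torque": the same for the moment, N m; "width": finger opening in m.
Only numpy, scipy, OpenCV 4.12 (cv2) and the standard library are available. Lean on these libraries where they do the work, as an engineer would, in place of code of your own. Each camera call takes 0.05 s, during which the arm holds its last target.

## Working session

There is one attempt and no reset: what is moved stays moved. The work goes in short steps, Python scripts to look and compute and a shell command to move; the robot and the scene stay as the last step left them, time stands still between calls to the robot, and variables do not carry over. Pictures are saved under pics/ and viewed, and the job is handed in when it is done.

```bash
mkdir -p pics; ls
python3 - <<'E'
from cell import manip, vision
import cv2,numpy as np
print(manip.state())
for n in ["top","side"]:
    c=vision.camera(n)
    cv2.imwrite(f"pics/{n}0.png",c["color"][:,:,::-1])
    print(n,c["vfov"],c["cx"],c["cy"],c["R"],c["t"])
E
```

```text
pics
{'time': 0.0, 'joint_pos': array([ 1.05950217,  0.41798068, -0.01031184,  1.61417083,  0.0047323 ,
        1.11069496, -0.05297168]), 'qd': array([ 0.00153617,  0.00076468, -0.00018875, -0.00054122, -0.00074956,
        0.00036414, -0.00068763]), 'joint_efforts': array([ 3.26266672e-04, -8.51244164e+01,  6.38978295e-01, -4.26004207e+01,
       -4.87721153e-02,  1.85254100e-02,  4.67540281e-05]), 'tool_pos': array([ 0.28273702, -0.55693462,  0.1804225 ]), 'eef_rot': array([-3.05416515e+00, -7.31002431e-01,  6.26424422e-04]), 'contact_force': array([-0.07425689, -0.18979654,  0.09337934]), 'ft_torque': array([ 0.0417417 ,  0.08458124, -0.02645051]), 'width': 0.09367260742221264}
top 49.659747337998596 315.33115580698063 237.05205470653698 [[ 5.19699962e-04 -9.99982161e-01  5.95040331e-03]
 [-9.77855979e-01 -1.75347351e-03 -2.09271615e-01]
 [ 2.09278316e-01 -5.70987901e-03 -9.77839447e-01]] [-0.00910516  0.54172561  1.50735088]
side 53.654469790269864 322.87048522745454 234.19757228257566 [[-0.73141023 -0.6817948  -0.01396201]
 [-0.35172687  0.39470508 -0.84882043]
 [ 0.58423223 -0.61592513 -0.52849688]] [0.37161435 0.2993242  0.99647496]
```

View pics/top0.png

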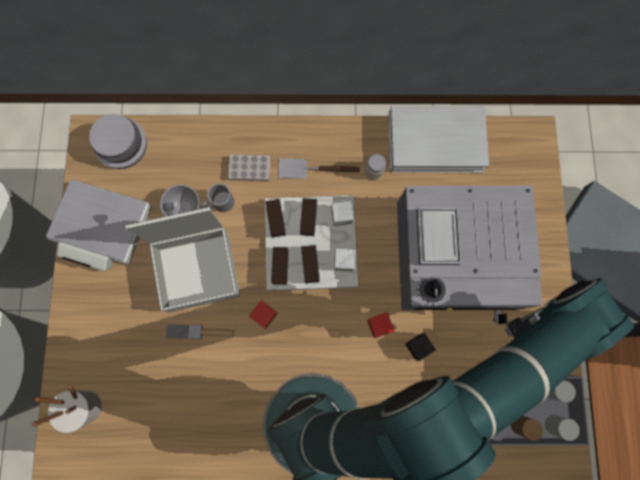

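View pics/side0.png

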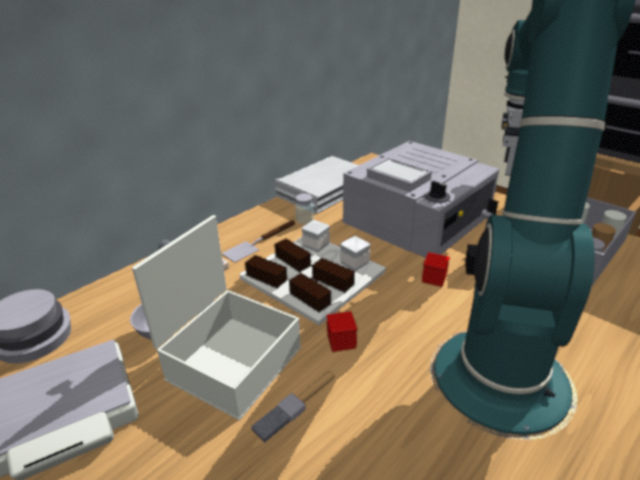

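The top view has world +x up and +y to the left. It shows four dark bars at (276,217), (309,216), (280,265) and (310,264), and two white tins at (343,212) and (345,260). The look-alikes are red at (263,314) and (382,325) and black at (420,346), and I leave them alone. The melter is at (470,247) with its throat at (438,236) and dial at (432,289). The open store is at (195,268).

```bash
cat > h.py <<'E'
from cell import manip, vision
import cv2,numpy as np
from scipy.spatial.transform import Rotation as Ro
def cam(n,save=None):
    c=vision.camera(n); c["f"]=240/np.tan(np.radians(c["vfov"])/2)
    c["hsv"]=cv2.cvtColor(c["color"],cv2.COLOR_RGB2HSV)
    if save: cv2.imwrite(f"pics/{save}.png",c["color"][:,:,::-1])
    return c
def ray(c,u,v,z):
    d=c["R"].T@np.array([(u-c["cx"])/c["f"],(v-c["cy"])/c["f"],1]); o=-c["R"].T@c["t"]
    return o+d*(z-o[2])/d[2]
def pts(c):
    v,u=np.mgrid[0:480,0:640]; d=c["depth"]
    P=np.stack([(u-c["cx"])/c["f"]*d,(v-c["cy"])/c["f"]*d,d],-1)-c["t"]
    W=P@c["R"]; W[d<=0]=np.nan
    return W
def rectw(p):
    (cx,cy),(w,h),a=cv2.minAreaRect(np.asarray(p,np.float32)[:,:2])
    if w<h: w,h,a=h,w,a+90
    return np.round([cx,cy,w,h],4),round((a+90)%180-90,1)
def crop(c,x0,y0,x1,y1,name,k=4):
    cv2.imwrite(f"pics/{name}.png",cv2.resize(c["color"][y0:y1,x0:x1,::-1],None,fx=k,fy=k,interpolation=cv2.INTER_CUBIC))
def comps(m,amin=60):
    n,l,s,ce=cv2.connectedComponentsWithStats(m.astype(np.uint8))
    return [(l==i,s[i],ce[i]) for i in range(1,n) if s[i][4]>amin]
def st():
    s=manip.state(); R=Ro.from_rotvec(s["eef_rot"]).as_matrix()
    print("t",round(s["time"],2),"pos",s["tool_pos"].round(4),"x",R[:,0].round(3),"y",R[:,1].round(3),"z",R[:,2].round(3),"F",s["contact_force"].round(1),"w",round(s["width"],4),"q",s["joint_pos"].round(2))
    return s,R
def to(p,yaw=None):
    "shift in tool axes to world TCP p; spin so that tool y axis points at yaw (mod pi), deg"
    s,R=st(); d=R.T@(np.asarray(p)-s["tool_pos"])
    out=d.round(4)
    sp=None
    if yaw is not None:
        ty=np.degrees(np.arctan2(R[1,1],R[0,1])); dw=(yaw-ty+90)%180-90
        sp=-np.radians(dw); print("spin",round(sp,3),"or",round(sp-np.sign(sp)*np.pi,3))
    print("shift",out)
E
python3 - <<'E'
from h import *
c=cam("top"); W=pts(c); hsv=c["hsv"]
crop(c,250,185,410,360,"crop0")
crop(c,390,180,550,320,"crop1")
print("heights bars region")
for (u,v) in [(276,217),(309,216),(280,265),(310,264),(343,212),(345,260),(294,205),(438,236),(405,200),(432,282),(500,270),(160,300),(180,270),(263,314)]:
    print((u,v),W[v,u].round(3),hsv[v,u])
E
```

```text
heights bars region
(276, 217) [0.602 0.111 0.064] [ 11 106  53]
(309, 216) [0.606 0.011 0.061] [ 10 107  50]
(280, 265) [0.456 0.097 0.06 ] [ 11 102  50]
(310, 264) [0.459 0.007 0.06 ] [ 11 104  49]
(343, 212) [ 0.613 -0.091  0.084] [ 40   5 169]
(345, 260) [ 0.467 -0.095  0.086] [ 40   4 174]
(294, 205) [0.651 0.058 0.025] [ 26  13 136]
(438, 236) [ 0.514 -0.343  0.202] [ 45   6 173]
(405, 200) [ 0.632 -0.267  0.148] [165   9  54]
(432, 282) [ 0.387 -0.32   0.205] [160  59  13]
(500, 270) [ 0.424 -0.515  0.179] [135   7 140]
(160, 300) [0.349 0.439 0.086] [ 26  13 163]
(180, 270) [0.449 0.407 0.005] [ 30  13 199]
(263, 314) [0.311 0.144 0.062] [  2 173 112]
```

View pics/crop0.png

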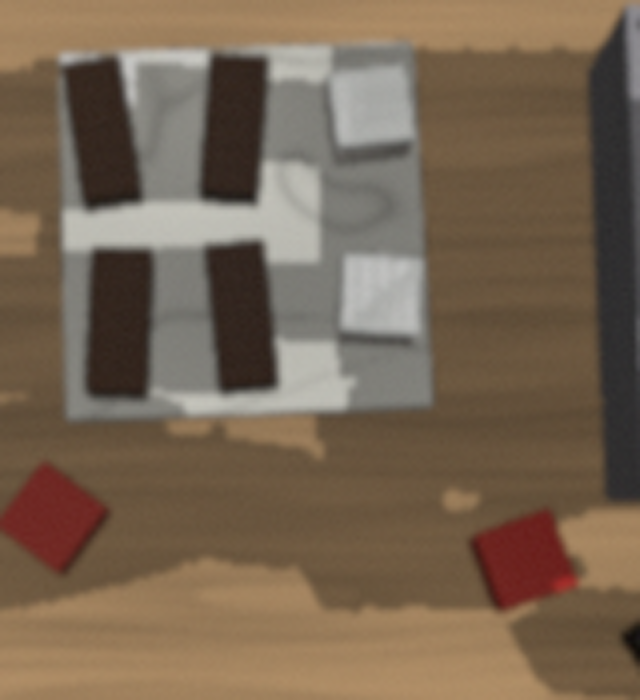

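View pics/crop1.png

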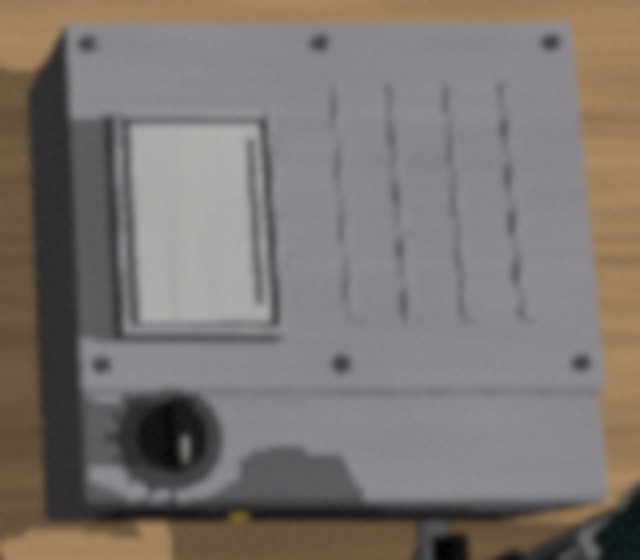

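The crop confirms two white tins and four bars on the slab. The red and black cubes lie off it. The dial mark faces the front. Next I measure everything.

```bash
cat >> h.py <<'E'
def bars(c):
    W=pts(c); h=c["hsv"]; out=[]
    m=(h[...,2]<75)&(h[...,1]>70)&(h[...,0]<20)&(W[...,2]<0.3)
    for mm,s,ce in comps(m,150):
        q=W[mm]; z=np.nanpercentile(q[:,2],80); vv,uu=np.nonzero(mm)
        # mask contour onto top plane
        p=np.array([ray(c,u,v,z) for u,v in zip(uu,vv)])
        out.append((ce.round(0),round(z,3),rectw(p),len(p)))
    return out
def tins(c):
    W=pts(c); h=c["hsv"]; out=[]
    m=(W[...,2]>0.070)&(W[...,2]<0.1)&(h[...,1]<30)&(h[...,2]>110)&(W[...,0]>.3)&(W[...,0]<.75)&(W[...,1]>-.24)&(W[...,1]<.2)
    for mm,s,ce in comps(m,100):
        p=W[mm]; p=p[~np.isnan(p[:,0])]; out.append((ce.round(0),np.median(p[:,2]).round(3),rectw(p),len(p)))
    return out
E
python3 - <<'E'
from h import *
c=cam("top"); W=pts(c); h=c["hsv"]
print("cam",-c["R"].T@c["t"])
for b in bars(c): print("bar",b)
for b in tins(c): print("tin",b)
m=(h[...,2]>150)&(W[...,2]>0.19)&(W[...,2]<0.215)&(h[...,1]<15)
for mm,s,ce in comps(m,100):print("flap",ce,s,rectw(W[mm]))
m=(W[...,2]>0.165)&(W[...,2]<0.19)&(W[...,1]<-.2)&(W[...,0]>.3)&(h[...,2]>70)
for mm,s,ce in comps(m,1000):print("cover",ce,s,rectw(W[mm]))
m=(W[...,2]>0.193)&(W[...,2]<0.23)&(W[...,0]>.3)&(W[...,0]<.45)&(W[...,1]<-.25)&(W[...,1]>-.4)
for mm,s,ce in comps(m,10):print("dial",ce,s,rectw(W[mm]),np.median(W[mm][:,2]))
m=(W[...,2]>0.075)&(W[...,2]<0.1)&(W[...,1]>.2)&(W[...,0]>.2)&(W[...,0]<.6)
for mm,s,ce in comps(m,100):print("store",ce,s,rectw(W[mm]))
# corners of features by rays
for n,uv,z in [("throat c",[(390+110/4,180+117/4),(390+267/4,180+115/4),(390+278/4,180+337/4),(390+120/4,180+337/4)],.205),
  ("cover",[(390+68/4,180+25/4),(390+570/4,180+22/4),(390+605/4,180+392/4),(390+85/4,180+392/4)],.176)]:
    print(n,[ray(c,u,v,z).round(3)[:2] for u,v in uv])
E
```

```text
cam [2.14278503e-01 4.51691731e-04 1.58736913e+00]Traceback (most recent call last):
  File "<stdin>", line 4, in <module>
  File "h.py", line 46, in bars
    out.append((ce.round(0),round(z,3),rectw(p),len(p)))
                                       ~~~~~^^^
  File "h.py", line 18, in rectw
    (cx,cy),(w,h),a=cv2.minAreaRect(np.asarray(p,np.float32)[:,:2])
                    ~~~~~~~~~~~~~~~^^^^^^^^^^^^^^^^^^^^^^^^^^^^^^^^
cv2.error: OpenCV(4.12.0) /io/opencv/modules/imgproc/src/convhull.cpp:143: error: (-215:Assertion failed) total >= 0 && (depth == CV_32F || depth == CV_32S) in function 'convexHull'
```

```bash
sed -i 's/np.asarray(p,np.float32)\[:,:2\]/np.ascontiguousarray(np.asarray(p,np.float32)[:,:2])/' h.py
python3 - <<'E'
from h import *
c=cam("top"); W=pts(c); h=c["hsv"]
for b in bars(c): print("bar",b)
for b in tins(c): print("tin",b)
m=(h[...,2]>150)&(W[...,2]>0.19)&(W[...,2]<0.215)&(h[...,1]<15)
for mm,s,ce in comps(m,100):print("flap",ce,s,rectw(W[mm]))
m=(W[...,2]>0.165)&(W[...,2]<0.19)&(W[...,1]<-.2)&(W[...,0]>.3)&(h[...,2]>70)
for mm,s,ce in comps(m,1000):print("cover",ce,s,rectw(W[mm]))
m=(W[...,2]>0.193)&(W[...,2]<0.23)&(W[...,0]>.3)&(W[...,0]<.42)&(W[...,1]<-.25)&(W[...,1]>-.4)
for mm,s,ce in comps(m,10):print("dial",ce,s,rectw(W[mm]),np.median(W[mm][:,2]))
m=(W[...,2]>0.075)&(W[...,2]<0.1)&(W[...,1]>.2)&(W[...,0]>.2)&(W[...,0]<.6)
for mm,s,ce in comps(m,100):print("store",ce,s,rectw(W[mm]))
for n,uv,z in [("throat c",[(390+110/4,180+117/4),(390+267/4,180+115/4),(390+278/4,180+337/4),(390+120/4,180+337/4)],.205),
  ("cover",[(390+68/4,180+25/4),(390+570/4,180+22/4),(390+605/4,180+392/4),(390+85/4,180+392/4)],.176)]:
    print(n,[ray(c,u,v,z).round(3)[:2] for u,v in uv])
E
```

```text
bar (array([321.,  99.]), np.float64(-0.668), (array([ 1.366 , -0.0374,  3.0194,  0.0404]), -90.0), 4914)
bar (array([342., 169.]), np.float64(0.02), (array([ 0.7727, -0.0839,  0.1273,  0.0167]), -89.9), 196)
bar (array([275., 218.]), np.float64(0.066), (array([0.6   , 0.1139, 0.1061, 0.038 ]), 10.0), 423)
bar (array([308., 216.]), np.float64(0.066), (array([0.604 , 0.0141, 0.1051, 0.038 ]), -4.7), 417)
bar (array([310., 264.]), np.float64(0.066), (array([0.4593, 0.0077, 0.1033, 0.0378]), 5.9), 433)
bar (array([279., 265.]), np.float64(0.067), (array([0.4552, 0.0979, 0.1028, 0.0407]), -1.6), 468)
bar (array([521., 427.]), np.float64(0.089), (array([-0.0072, -0.5823,  0.0684,  0.0529]), 25.1), 182)
tin (array([342., 211.]), np.float64(0.083), (array([ 0.6155, -0.0891,  0.0607,  0.0597]), -82.4), 383)
tin (array([345., 258.]), np.float64(0.084), (array([ 0.4723, -0.095 ,  0.0605,  0.0601]), -3.7), 403)
flap [437.9287257  235.53851692] [ 423  211   34   50 1389] (array([ 0.5164, -0.346 ,  0.1394,  0.0862]), 0.0)
cover [481.25267821 245.55803464] [  406   186   136   121 12415] (array([ 0.4969, -0.448 ,  0.3643,  0.3412]), -89.8)
dial [434.95575221 288.38053097] [431 280   8  18 113] (array([ 0.3702, -0.3273,  0.0437,  0.0148]), 0.2) 0.2125950760974636
store [189.83905013 266.28759894] [149 227  88  84 758] (array([0.4419, 0.3496, 0.2217, 0.203 ]), -77.1)
throat c [array([ 0.589, -0.29 ]), array([ 0.591, -0.398]), array([ 0.436, -0.397]), array([ 0.436, -0.29 ])]
cover [array([ 0.665, -0.269]), array([ 0.668, -0.627]), array([ 0.403, -0.628]), array([ 0.402, -0.271])]
```

Run:
```python
from h import *
to([0.459,0.008,0.32],95.9)
```

```text
t 0.25 pos [ 0.2828 -0.5571  0.1807] x [ 0.892  0.453 -0.   ] y [ 0.453 -0.892 -0.001] z [-0.     0.001 -1.   ] F [-0.2 -0.2  0.6] w 0.0943 q [ 1.06  0.42 -0.01  1.61  0.    1.11 -0.05]
spin 0.367 or -2.775
shift [ 0.4129 -0.4242 -0.139 ]
```

```bash
python3 -m inch '[[[0,0,-0.06],0,-1],[[0,0,-0.12],0,-1],[[0.04,-0.04,-0.14],0.1,-1],[[0.08,-0.08,-0.14],0.2,-1],[[0.12,-0.12,-0.14],0.367,-1]]' 30; python3 -m inch '[[[0.04,-0.04,0],0,-1],[[0.08,-0.08,0],0,-1],[[0.12,-0.12,0],0,-1],[[0.16,-0.16,0],0,-1],[[0.2,-0.2,0],0,-1]]'; python3 -c "
from h import *
to([0.459,0.008,0.32],95.9)"
```

```text
time: 0.88
tool_pos: [0.336, -0.3942, 0.3212]
eef_rot: [3.137, 0.154, 0.0]
contact_force: [1.2, -0.4, -0.3]
width: 0.094
time: 1.5
tool_pos: [0.5149, -0.175, 0.3212]
eef_rot: [3.137, 0.161, 0.0]
contact_force: [0.3, -1.1, -0.1]
width: 0.0937
t 1.5 pos [ 0.5149 -0.175   0.3212] x [0.995 0.102 0.   ] y [ 0.102 -0.995  0.   ] z [ 0. -0. -1.] F [ 0.3 -1.1 -0.1] w 0.0937 q [ 0.51  0.18 -0.28  1.62  0.05  1.35 -1.24]
spin -0.0 or 3.141
shift [-0.0369 -0.1877  0.0011]
```

```bash
python3 -m inch '[[[-0.018,-0.06,0],0,-1],[[-0.037,-0.12,0],0,-1],[[-0.037,-0.188,0],0,-1],[[-0.037,-0.188,0.06],0,-1],[[-0.037,-0.188,0.12],0,-1]]'; python3 -c "
from h import *
c=cam('top','a1')
for b in bars(c)[1:]: print(b)
to([0.459,0.008,0.046],95.9)"
```

```text
time: 2.12
tool_pos: [0.458, 0.0076, 0.2001]
eef_rot: [3.137, 0.164, 0.003]
contact_force: [1.6, -1.0, 0.4]
width: 0.0939
(array([341., 169.]), np.float64(0.021), (array([ 0.7725, -0.0838,  0.1272,  0.0167]), -89.9), 189)
(array([273., 216.]), np.float64(0.066), (array([0.6003, 0.1209, 0.1089, 0.0335]), 1.1), 304)
(array([279., 273.]), np.float64(0.066), (array([0.441 , 0.0982, 0.0745, 0.0411]), -2.1), 256)
(array([602., 342.]), np.float64(-0.296), (array([ 0.2441, -1.0514,  0.2261,  0.0873]), -62.2), 180)
(array([516., 388.]), np.float64(0.08), (array([ 0.1039, -0.5724,  0.0495,  0.0426]), -11.3), 186)
(array([520., 425.]), np.float64(0.086), (array([ 0.0009, -0.5892,  0.0834,  0.0504]), 59.3), 218)
t 2.17 pos [0.4542 0.0069 0.193 ] x [ 0.995  0.104 -0.007] y [ 0.104 -0.995 -0.001] z [-0.007  0.    -1.   ] F [-3.4 -0.1 -9.8] w 0.0939 q [ 0.32  0.12 -0.44  1.99  0.06  1.05 -1.6 ]
spin 0.001 or -3.141
shift [ 0.006  -0.0004  0.147 ]
```

View pics/a1.png

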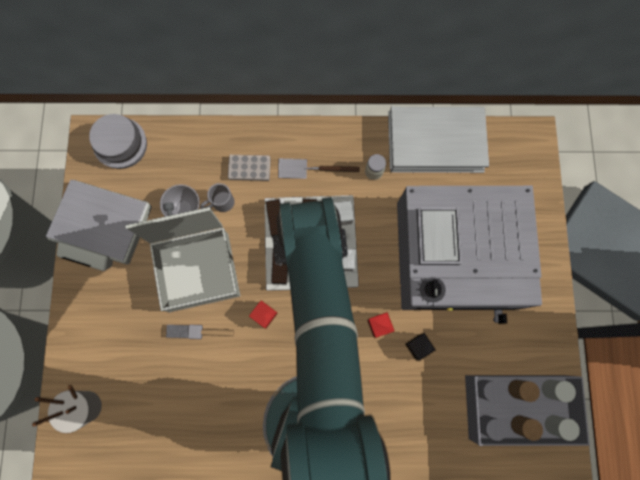

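The picture shows the arm over the slab at (310,240), with the other bars undisturbed. I go down and grip.

```bash
python3 -m inch '[[[0,0,0.05],0,-1],[[0,0,0.1],0,-1],[[0,0,0.135],0,-1],[[0,0,0.155],0,-1],[[0,0,0.155],0,0.5]]' 30; python3 -m inch '[[[0,0,0],0,0.5],[[0,0,0],0,0.5],[[0,0,0],0,0.5]]' 30; python3 -c "
from h import *
to([0.516,-0.35,0.30],90)"
```

```text
time: 2.8
tool_pos: [0.4577, 0.0066, 0.0459]
eef_rot: [-3.137, -0.161, 0.003]
contact_force: [0.2, -0.5, 0.3]
width: 0.0872
time: 3.18
tool_pos: [0.4583, 0.0066, 0.0467]
eef_rot: [3.137, 0.161, 0.002]
contact_force: [-0.5, -0.2, 0.1]
width: 0.0571
t 3.17 pos [0.4583 0.0066 0.0467] x [0.995 0.102 0.001] y [ 0.102 -0.995  0.   ] z [ 0.001 -0.    -1.   ] F [-0.5 -0.2  0.1] w 0.0571 q [ 0.27  0.34 -0.4   2.12  0.2   0.71 -1.74]
spin 0.103 or -3.039
shift [ 0.0211  0.3607 -0.2532]
```

```bash
python3 -m inch '[[[0,0,0],0,0.8],[[0,0,0],0,0.8],[[0,0,-0.05],0,0.8],[[0,0,-0.11],0,0.8],[[0,0,-0.17],0,0.8]]' 35; python3 -c "
from h import *
to([0.516,-0.35,0.30],90)"
```

```text
time: 3.8
tool_pos: [0.4575, 0.0069, 0.218]
eef_rot: [-3.137, -0.162, 0.0]
contact_force: [0.6, -1.1, -0.1]
width: 0.0104
t 3.8 pos [0.4575 0.0069 0.218 ] x [ 0.995  0.103 -0.   ] y [ 0.103 -0.995 -0.   ] z [-0.  0. -1.] F [ 0.6 -1.1 -0.1] w 0.0104 q [ 0.35  0.1  -0.45  1.95  0.05  1.1  -1.59]
spin 0.103 or -3.039
shift [ 0.0215  0.361  -0.0821]
```

```bash
python3 -m inch '[[[0,0.11,0],0,-1],[[0,0.17,0],0,-1],[[0,0.23,0],0,-1],[[0,0.23,0],0,-1]]'; python3 -c "
from h import *
c=cam('top','a2');d=cam('side','a2s')
for b in bars(c)[1:]: print(b)
for b in tins(c): print(b)
st()"
```

```text
time: 4.3
tool_pos: [0.4811, -0.2249, 0.216]
eef_rot: [3.137, 0.158, -0.0]
contact_force: [0.4, -0.1, 0.3]
width: 0.0466
(array([342., 169.]), np.float64(0.021), (array([ 0.7725, -0.0823,  0.1241,  0.0167]), -89.9), 177)
(array([275., 218.]), np.float64(0.066), (array([0.6002, 0.1133, 0.1062, 0.0389]), 9.8), 427)
(array([308., 216.]), np.float64(0.067), (array([0.6039, 0.0139, 0.1051, 0.0377]), -4.7), 418)
(array([310., 264.]), np.float64(0.067), (array([0.4585, 0.0074, 0.1024, 0.0379]), 5.7), 418)
(array([279., 266.]), np.float64(0.067), (array([0.4547, 0.098 , 0.1022, 0.0402]), -2.1), 460)
(array([599., 360.]), np.float64(-0.342), (array([ 0.128 , -1.0224,  0.4087,  0.1716]), -30.3), 249)
(array([516., 389.]), np.float64(0.08), (array([ 0.1037, -0.5723,  0.05  ,  0.0426]), -11.3), 186)
(array([519., 425.]), np.float64(0.083), (array([ 0.0022, -0.586 ,  0.0751,  0.0488]), 63.7), 216)
(array([342., 211.]), np.float64(0.083), (array([ 0.6158, -0.0893,  0.0614,  0.0609]), -85.1), 385)
(array([345., 258.]), np.float64(0.084), (array([ 0.4726, -0.0947,  0.0607,  0.0597]), 84.6), 404)
t 4.4 pos [ 0.4808 -0.2266  0.2155] x [ 0.995  0.097 -0.001] y [ 0.097 -0.995  0.   ] z [-0.001 -0.    -1.   ] F [ 0.1  1.4 -0.9] w 0.0545 q [ 0.61  0.23 -0.26  1.8   0.07  1.12 -1.15]
```

View pics/a2.png

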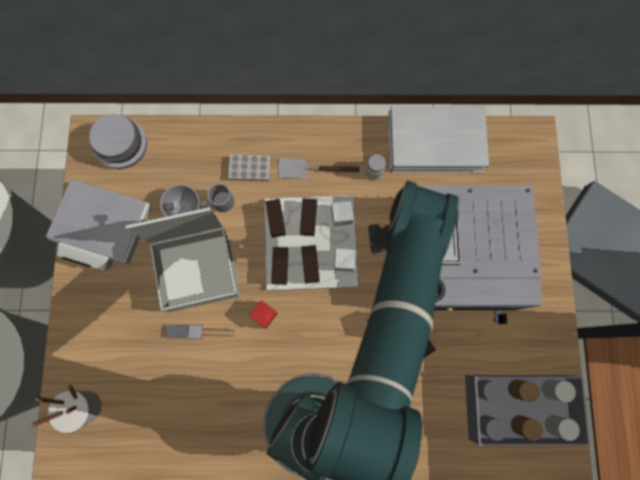

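View pics/a2s.png

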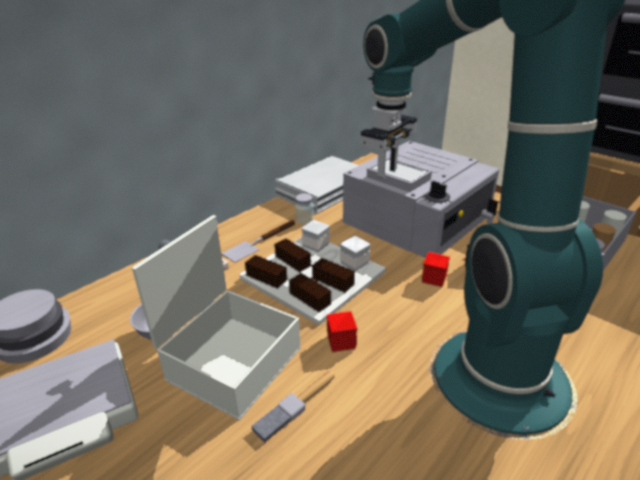

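The bar is still in place at (310,264) and the grip closed on nothing, so either I lifted too early or the grip slackened. I retry and check the width before lifting.

```bash
python3 -m inch '[[[0,-0.06,0],0,-1],[[0,-0.12,0],0,-1],[[0,-0.18,0],0,-1],[[0,-0.23,0],0,-1],[[0,-0.23,0.06],0,-1]]' 40; python3 -m inch '[[[0,0,0.06],0,-1],[[0,0,0.095],0,-1],[[0,0,0.112],0,-1],[[0,0,0.112],0,0.5],[[0,0,0.112],0,0.5]]'; python3 -m inch '[[[0,0,0],0,0.8],[[0,0,0],0,0.8],[[0,0,0],0,0.8],[[0,0,0],0,0.8],[[0,0,0],0,0.8]]' 40
```

```text
time: 5.03
tool_pos: [0.4601, 0.0107, 0.1585]
eef_rot: [3.137, 0.17, 0.012]
contact_force: [1.3, -1.4, -1.3]
width: 0.0944
time: 5.65
tool_pos: [0.4583, 0.007, 0.0449]
eef_rot: [-3.137, -0.162, -0.001]
contact_force: [-0.5, 0.2, -0.2]
width: 0.0774
time: 6.28
tool_pos: [0.4579, 0.0067, 0.0441]
eef_rot: [-3.137, -0.161, 0.0]
contact_force: [0.6, -0.4, 0.2]
width: 0.0272
```

```bash
python3 -c "
from h import *
d=cam('side','a3s');crop(d,220,180,460,340,'a3c',3);st()"
```

```text
t 6.33 pos [0.4579 0.0068 0.044 ] x [ 0.995  0.103 -0.   ] y [ 0.103 -0.995 -0.   ] z [-0.  0. -1.] F [ 0.1  0.3 -0.3] w 0.0236 q [ 0.27  0.35 -0.41  2.12  0.21  0.71 -1.74]
```

View pics/a3c.png

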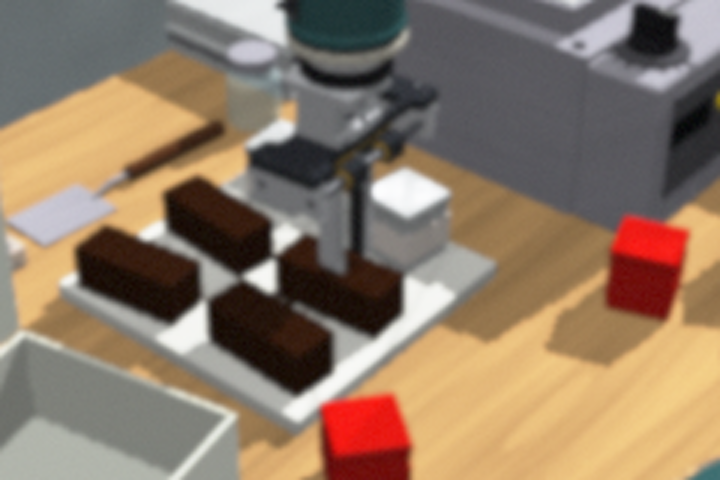

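```bash
python3 -c "
from h import *
for n in ['side','top']:
    d=cam(n)
    for nm,X in [('tcp',[.458,.0068,.044]),('tip',[.458,.0068,.03]),('tipL',[.458,.0188,.03]),('bartop',[.4585,.0074,.064]),('barcorner',[.4035,.0304,.064])]:
        p=d['R']@np.array(X)+d['t']; print(n,nm,(p[:2]/p[2]*d['f']+[d['cx'],d['cy']]).round(1), ((p[:2]/p[2]*d['f']+[d['cx'],d['cy']]-[220,180])*3).round(0))
st()"
```

```text
side tcp [334.9 273.9] [345. 282.]
side tip [334.9 278.2] [345. 295.]
side tipL [331.8 280.3] [336. 301.]
side bartop [334.6 267.7] [344. 263.]
side barcorner [344.9 280.5] [375. 301.]
top tcp [310.2 265.2] [271. 256.]
top tip [310.2 265.9] [271. 258.]
top tipL [306.3 265.9] [259. 258.]
top bartop [310. 264.] [270. 252.]
top barcorner [302.1 282.4] [246. 307.]
t 6.42 pos [0.4579 0.0067 0.044 ] x [ 0.995  0.103 -0.   ] y [ 0.103 -0.995 -0.   ] z [-0.  0. -1.] F [-0.   0.3 -0.4] w 0.0152 q [ 0.27  0.35 -0.41  2.12  0.21  0.71 -1.74]
```

```bash
python3 -c "
from h import *
d=cam('side');W=pts(d);st()
for v in range(225,285,4): print(v,[ (W[v,u].round(3).tolist(), d['hsv'][v,u].tolist()) for u in (328,331,339)])
crop(d,300,200,370,300,'a4c',8)
"
```

```text
t 6.47 pos [0.4579 0.0068 0.044 ] x [ 0.995  0.103 -0.   ] y [ 0.103 -0.995 -0.   ] z [-0.  0. -1.] F [ 0.1 -0.  -0. ] w 0.0117 q [ 0.27  0.35 -0.41  2.12  0.21  0.71 -1.74]
225 [([0.444, 0.046, 0.216], [105, 9, 112]), ([0.432, 0.05, 0.222], [108, 11, 115]), ([0.433, 0.021, 0.209], [102, 14, 93])]
229 [([0.442, 0.049, 0.207], [120, 24, 53]), ([0.436, 0.046, 0.208], [100, 10, 77]), ([0.439, 0.013, 0.192], [20, 97, 58])]
233 [([0.428, 0.064, 0.208], [105, 34, 45]), ([0.43, 0.052, 0.202], [75, 17, 30]), ([0.43, 0.024, 0.189], [109, 34, 60])]
237 [([0.418, 0.075, 0.207], [108, 26, 50]), ([0.441, 0.039, 0.18], [105, 14, 36]), ([0.421, 0.034, 0.186], [20, 53, 43])]
241 [([0.452, 0.039, 0.164], [105, 11, 97]), ([0.426, 0.056, 0.183], [115, 12, 133]), ([0.419, 0.036, 0.177], [0, 16, 48])]
245 [([0.422, 0.071, 0.181], [98, 9, 110]), ([0.45, 0.03, 0.149], [120, 7, 103]), ([0.448, 0.003, 0.136], [120, 9, 54])]
249 [([0.46, 0.031, 0.133], [120, 4, 121]), ([0.452, 0.028, 0.136], [110, 7, 113]), ([0.451, -0.0, 0.122], [105, 9, 56])]
253 [([0.464, 0.027, 0.117], [100, 6, 120]), ([0.451, 0.029, 0.12
[... 212 characters left out ...]
15, 11, 95]), ([0.45, 0.03, 0.101], [113, 9, 112]), ([0.451, -0.001, 0.085], [120, 4, 63])]
265 [([0.462, 0.029, 0.082], [0, 16, 93]), ([0.451, 0.029, 0.088], [113, 9, 113]), ([0.453, -0.004, 0.069], [8, 18, 58])]
269 [([0.468, 0.022, 0.063], [9, 149, 41]), ([0.461, 0.019, 0.065], [3, 43, 53]), ([0.446, 0.005, 0.065], [9, 167, 52])]
273 [([0.457, 0.034, 0.062], [7, 155, 28]), ([0.454, 0.026, 0.06], [8, 168, 35]), ([0.436, 0.016, 0.063], [12, 212, 54])]
277 [([0.457, 0.034, 0.05], [5, 189, 27]), ([0.448, 0.033, 0.054], [10, 148, 31]), ([0.424, 0.029, 0.063], [7, 200, 37])]
281 [([0.458, 0.033, 0.036], [9, 194, 25]), ([0.451, 0.03, 0.038], [14, 196, 26]), ([0.425, 0.029, 0.05], [12, 235, 25])]
```

View pics/a4c.png

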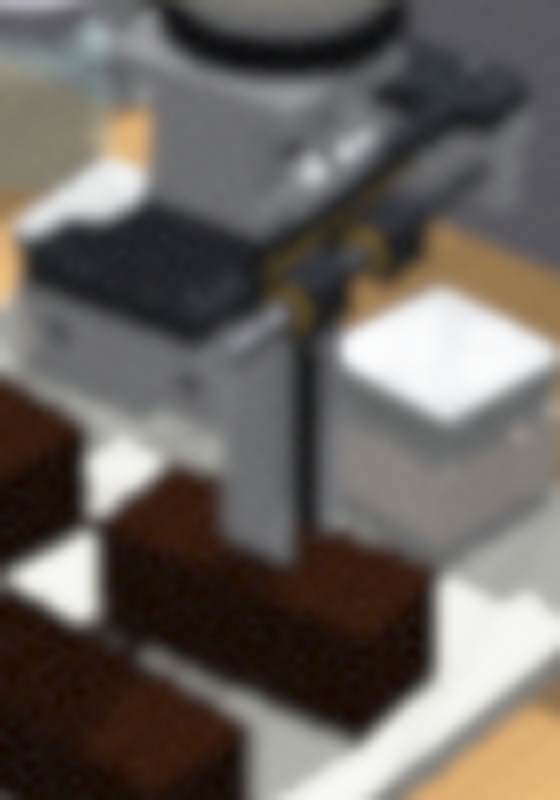

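The side depth puts the fingertips at about z 0.065, resting around the bar's top, while the reported TCP implies 0.030. Laterally it agrees. I open the gripper, lift, and measure this offset.

```bash
python3 -m inch '[[[0,0,-0.06],0,-1],[[0,0,-0.06],0,-1],[[0,0,-0.06],0,-1],[[0,0,-0.06],0,-1],[[0,0,-0.06],0,-1]]'; python3 -m inch '[[[0,0,0],0,-1],[[0,0,0],0,-1],[[0,0,0],0,-1],[[0,0,0],0,-1]]';  python3 -c "
from h import *
d=cam('side');W=pts(d);s,R=st()
crop(d,270,160,390,300,'a5c',5)
for yo in (-.05,0.05):
  X=s['tool_pos']+R@np.array([0,yo,.014]); p=d['R']@X+d['t']; print('exp tip',((p[:2]/p[2]*d['f']+[d['cx'],d['cy']]-[270,160])*5).round(0))
m=(np.abs(W[...,0]-.458)<.03)&(np.abs(W[...,1]-.007)<.075)&(W[...,2]>.068)&(W[...,2]<.25)
p=W[m];
for a in np.arange(.07,.25,.01):
  q=p[(p[:,2]>=a)&(p[:,2]<a+.01)]; print(round(a,2),len(q), q[:,:2].min(0).round(3) if len(q) else '', q[:,:2].max(0).round(3) if len(q) else '')
"
```

```text
time: 7.1
tool_pos: [0.4575, 0.0068, 0.1034]
eef_rot: [-3.137, -0.162, 0.002]
contact_force: [0.6, -0.5, 0.4]
width: 0.0584
time: 7.6
tool_pos: [0.4579, 0.0067, 0.1041]
eef_rot: [-3.137, -0.161, 0.0]
contact_force: [-0.4, 0.1, -0.3]
width: 0.0933
t 7.65 pos [0.4579 0.0067 0.1041] x [0.995 0.103 0.   ] y [ 0.103 -0.995 -0.   ] z [-0.  0. -1.] F [-0.2 -0.1 -1.6] w 0.0937 q [ 0.31  0.25 -0.44  2.08  0.14  0.85 -1.68]
exp tip [266. 544.]
exp tip [381. 453.]
0.07 36 [ 0.446 -0.066] [ 0.488 -0.059]
0.08 37 [ 0.445 -0.068] [ 0.488 -0.058]
0.09 0  
0.1 0  
0.11 0  
0.12 7 [ 0.443 -0.043] [0.469 0.056]
0.13 43 [ 0.443 -0.048] [0.472 0.067]
0.14 60 [ 0.442 -0.048] [0.471 0.068]
0.15 55 [ 0.44  -0.052] [0.471 0.07 ]
0.16 63 [ 0.441 -0.053] [0.471 0.069]
0.17 62 [ 0.44  -0.052] [0.471 0.071]
0.18 61 [ 0.442 -0.051] [0.472 0.069]
0.19 65 [ 0.441 -0.051] [0.472 0.069]
0.2 51 [ 0.442 -0.052] [0.47 0.07]
0.21 13 [ 0.451 -0.05 ] [ 0.474 -0.038]
0.22 23 [ 0.431 -0.067] [ 0.474 -0.036]
0.23 67 [ 0.428 -0.067] [0.465 0.029]
0.24 140 [ 0.428 -0.068] [0.478 0.043]
```

View pics/a5c.png

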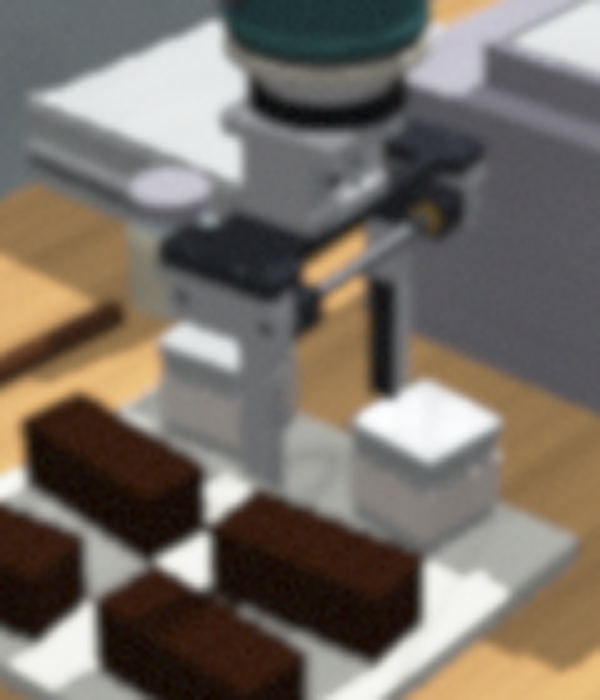

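The tips really are about 37 mm higher than the reported TCP implies: 0.127 seen against 0.090 expected. The lateral position agrees within 2–3 mm. I'll use tip z ≈ reported z + 0.023 and go down with force checks.

```bash
python3 -m inch '[[[0,0,0.03],0,-1],[[0,0,0.06],0,-1],[[0,0,0.08],0,-1],[[0,0,0.092],0,-1],[[0,0,0.092],0,-1]]'; python3 -m inch '[[[0,0,0],0,0.5],[[0,0,0],0,0.5],[[0,0,0],0,0.5],[[0,0,0],0,0.5],[[0,0,0],0,0.5]]' 35; python3 -m inch '[[[0,0,0],0,0.8],[[0,0,0],0,0.8],[[0,0,0],0,0.8]]' 35
```

```text
time: 8.28
tool_pos: [0.4576, 0.0068, 0.0117]
eef_rot: [-3.137, -0.162, 0.002]
contact_force: [0.5, -0.4, 0.1]
width: 0.0939
time: 8.9
tool_pos: [0.4579, 0.0067, 0.0121]
eef_rot: [-3.137, -0.161, -0.0]
contact_force: [0.1, 2.4, -0.2]
width: 0.0477
time: 9.28
tool_pos: [0.4579, 0.0068, 0.0121]
eef_rot: [-3.137, -0.162, 0.0]
contact_force: [0.1, -0.0, 4.0]
width: 0.0458
```

```bash
python3 -m inch '[[[0,0,-0.05],0,0.8],[[0,0,-0.11],0,0.8],[[0,0,-0.17],0,0.8],[[0,0,-0.23],0,0.8],[[0,0.04,-0.24],0,0.8]]'; python3 -c "
from h import *
to([0.514,-0.350,0.252],90)"
```

```text
time: 9.9
tool_pos: [0.4635, -0.0316, 0.2558]
eef_rot: [3.136, 0.168, 0.009]
contact_force: [0.6, -0.8, -4.8]
width: 0.0457
t 9.9 pos [ 0.4635 -0.0316  0.2558] x [0.994 0.107 0.006] y [ 0.107 -0.994  0.001] z [ 0.006 -0.001 -1.   ] F [ 0.6 -0.8 -4.8] w 0.0457 q [ 0.42  0.07 -0.44  1.89  0.03  1.18 -1.49]
spin 0.107 or -3.035
shift [0.0162 0.322  0.0043]
```

```bash
python3 -m inch '[[[0.004,0.06,0],0,0.8],[[0.008,0.12,0],0.05,0.8],[[0.012,0.18,0],0.1,0.8],[[0.016,0.24,0],0.105,0.8],[[0.018,0.29,0],0.105,0.8]]'; python3 -m inch '[[[0,0.03,0],0,0.8],[[0,0.03,0],0,0.8]]'; python3 -c "
from h import *
to([0.514,-0.350,0.252],90)
c=cam('top','b1');d=cam('side','b1s');crop(d,330,100,510,240,'b1c',4)
W=pts(d)
s=manip.state()['tool_pos']
m=(np.abs(W[...,0]-s[0])<.07)&(np.abs(W[...,1]-s[1])<.075)&(W[...,2]>.225)&(W[...,2]<.4)
h=d['hsv']; br=m&(h[...,1]>90)&(h[...,2]<90)
p=W[br];print('bar',len(p),np.percentile(p,[2,50,98],axis=0).round(3))
"
```

```text
time: 10.52
tool_pos: [0.5093, -0.322, 0.2513]
eef_rot: [-3.141, 0.005, 0.002]
contact_force: [1.4, 0.2, -2.9]
width: 0.0456
time: 10.78
tool_pos: [0.5085, -0.3519, 0.2507]
eef_rot: [-3.141, 0.009, 0.003]
contact_force: [0.5, 0.3, -2.8]
width: 0.046
t 10.78 pos [ 0.5085 -0.3519  0.2507] x [ 1.    -0.006 -0.002] y [-0.006 -1.    -0.001] z [-0.002  0.001 -1.   ] F [ 0.5  0.3 -2.8] w 0.046 q [ 0.72  0.36 -0.21  1.54  0.08  1.25 -1.08]
spin -0.006 or 3.136
shift [ 0.0055 -0.002  -0.0013]
bar 500 [[ 0.46  -0.374  0.266]
 [ 0.487 -0.328  0.293]
 [ 0.56  -0.304  0.398]]
```

View pics/b1c.png

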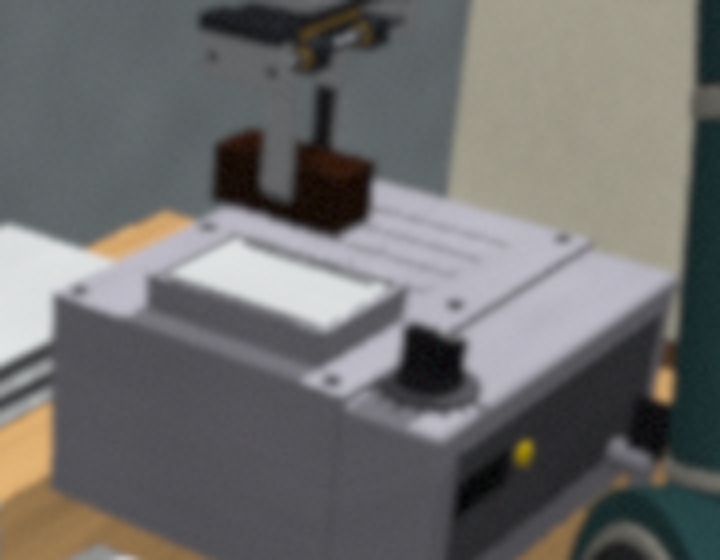

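The side picture shows the bar held over the throat, with its underside at about 0.26 as planned. I push it in.

```bash
python3 -m inch '[[[0.005,0,0],0,0.8],[[0.005,0,0.03],0,0.8],[[0.005,0,0.045],0,0.8],[[0.005,0,0.06],0,0.8],[[0.005,0,0.075],0,0.8]]'; python3 -m inch '[[[0,0,0.015],0,0.8],[[0,0,0.03],0,0.8],[[0,0,0.042],0,0.8],[[0,0,0.042],0,0.8]]'; python3 -c "
from h import *
st()"
```

```text
time: 11.5
tool_pos: [0.5152, -0.3499, 0.1771]
eef_rot: [3.141, -0.003, 0.002]
contact_force: [-0.3, -2.0, 2.4]
width: 0.0458
time: 12.0
tool_pos: [0.5141, -0.3497, 0.1339]
eef_rot: [-3.141, 0.004, 0.002]
contact_force: [0.6, -2.3, -1.8]
width: 0.0458
t 12.0 pos [ 0.5141 -0.3497  0.1339] x [ 1.    -0.002 -0.001] y [-0.002 -1.    -0.001] z [-0.001  0.001 -1.   ] F [ 0.6 -2.3 -1.8] w 0.0458 q [ 0.7   0.47 -0.21  1.66  0.11  1.03 -1.11]
```

```bash
python3 -m inch '[[[0,0,0],0,-0.2],[[0,0,0],0,-0.2],[[0,0,0],0,-0.2],[[0,0,-0.05],0,-0.2],[[0,0,-0.11],0,-0.2]]';  python3 -m inch '[[[0,-0.06,0],0,-1],[[0,-0.12,0],0,-1],[[0,-0.18,0],0,-1],[[0,-0.24,0],0,-1]]'; python3 -c "
from h import *
c=cam('top','b2');d=cam('side','b2s');crop(d,220,100,520,320,'b2c',2)
for b in bars(c): 
  if b[1]>.05 and b[2][0][0]>.3: print(b)
for b in tins(c): print(b)
st()"
```

```text
time: 12.62
tool_pos: [0.5144, -0.3487, 0.2462]
eef_rot: [-3.14, 0.002, 0.002]
contact_force: [-0.7, 0.3, 1.0]
width: 0.0565
time: 13.12
tool_pos: [0.515, -0.1072, 0.2458]
eef_rot: [-3.142, 0.003, -0.002]
contact_force: [1.0, 0.3, 1.0]
width: 0.0923
(array([275., 218.]), np.float64(0.066), (array([0.6003, 0.1139, 0.1057, 0.0379]), 9.9), 422)
(array([308., 216.]), np.float64(0.067), (array([0.6039, 0.0138, 0.1047, 0.0378]), -4.3), 414)
(array([279., 265.]), np.float64(0.066), (array([0.4552, 0.0988, 0.1029, 0.0391]), -1.9), 454)
t 13.22 pos [ 0.5155 -0.1026  0.2462] x [1.    0.006 0.002] y [ 0.006 -1.    -0.001] z [ 0.002  0.001 -1.   ] F [-0.1 -0.6  0.9] w 0.0937 q [ 0.44  0.2  -0.35  1.77  0.07  1.19 -1.49]
```

View pics/b2c.png

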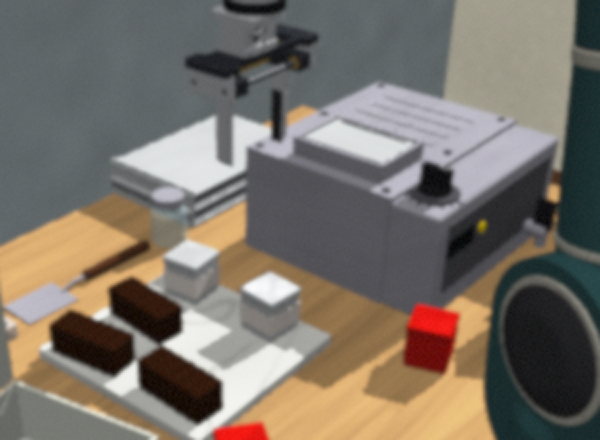

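View pics/b2.png

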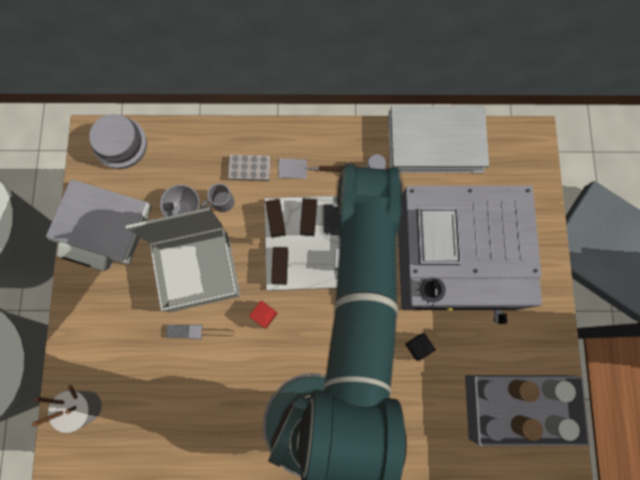

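The first bar is in, the flap is shut, and three bars remain. Next is the bar at (0.604, 0.014).

```bash
python3 -m inch '[[[0,0,0],0,-1]]'; python3 -c "
from h import *
to([0.604,0.013,0.11],85.5)"
```

```text
time: 13.35
tool_pos: [0.5153, -0.1093, 0.2456]
eef_rot: [3.141, -0.002, 0.001]
contact_force: [0.8, -0.9, 0.5]
width: 0.0938
t 13.35 pos [ 0.5153 -0.1093  0.2456] x [ 1.    -0.001  0.001] y [-0.001 -1.     0.   ] z [ 0.001 -0.    -1.   ] F [ 0.8 -0.9  0.5] w 0.0938 q [ 0.45  0.2  -0.34  1.77  0.07  1.19 -1.49]
spin 0.078 or -3.064
shift [ 0.0885 -0.1224  0.1357]
```

```bash
python3 -m inch '[[[0.03,-0.045,0],0.04,-1],[[0.06,-0.09,0],0.078,-1],[[0.0885,-0.122,0],0.078,-1],[[0.0885,-0.122,0.06],0.078,-1],[[0.0885,-0.122,0.12],0.078,-1]]'; python3 -m inch '[[[0,0,0.05],0,-1],[[0,0,0.09],0,-1],[[0,0,0.113],0,-1],[[0,0,0.113],0,-1],[[0,0,0.113],0,0.5]]'; python3 -m inch '[[[0,0,0],0,0.5],[[0,0,0],0,0.5],[[0,0,0],0,0.5],[[0,0,0],0,0.8],[[0,0,0],0,0.8]]' 35; python3 -c "
from h import *
to([0.514,-0.350,0.252],90)"
```

```text
time: 13.98
tool_pos: [0.6045, 0.011, 0.1236]
eef_rot: [3.139, -0.128, 0.001]
contact_force: [1.8, -0.3, -0.9]
width: 0.0939
time: 14.6
tool_pos: [0.6047, 0.0115, 0.0131]
eef_rot: [3.139, -0.127, 0.002]
contact_force: [-0.2, 0.6, 0.6]
width: 0.087
time: 15.22
tool_pos: [0.6041, 0.0125, 0.0122]
eef_rot: [-3.139, 0.126, -0.0]
contact_force: [-0.7, 1.4, 4.3]
width: 0.0458
t 15.22 pos [0.6041 0.0125 0.0122] x [ 0.997 -0.08   0.   ] y [-0.08  -0.997 -0.   ] z [ 0.  0. -1.] F [-0.7  1.4  4.3] w 0.0458 q [ 0.18  0.61 -0.34  1.78  0.27  0.8  -1.94]
spin -0.08 or 3.062
shift [-0.0608  0.3684 -0.2399]
```

```bash
python3 -m inch '[[[0,0,-0.06],0,0.8],[[0,0,-0.12],0,0.8],[[0,0,-0.18],0,0.8],[[0,0.01,-0.23],0,0.8],[[-0.01,0.06,-0.24],0,0.8]]';  python3 -m inch '[[[-0.01,0.06,0],0,0.8],[[-0.02,0.12,0],-0.04,0.8],[[-0.03,0.18,0],-0.08,0.8],[[-0.04,0.24,0],-0.08,0.8],[[-0.048,0.285,0],-0.08,0.8]]'; python3 -m inch '[[[0,0.02,0],0,0.8],[[0,0.02,0],0,0.8]]'; python3 -c "
from h import *
to([0.514,-0.350,0.252],90)"
```

```text
time: 15.85
tool_pos: [0.5905, -0.0448, 0.2553]
eef_rot: [-3.139, 0.118, -0.007]
contact_force: [-0.2, -0.6, -3.4]
width: 0.0457
time: 16.48
tool_pos: [0.5169, -0.3298, 0.2516]
eef_rot: [3.141, -0.003, -0.002]
contact_force: [0.7, 0.0, -2.4]
width: 0.0457
time: 16.73
tool_pos: [0.5181, -0.3479, 0.2514]
eef_rot: [-3.141, 0.003, 0.001]
contact_force: [-0.0, 0.6, -2.3]
width: 0.0455
t 16.73 pos [ 0.5181 -0.3479  0.2514] x [ 1.    -0.002 -0.001] y [-0.002 -1.    -0.001] z [-0.001  0.001 -1.   ] F [-0.   0.6 -2.3] w 0.0455 q [ 0.73  0.37 -0.25  1.52  0.1   1.26 -1.11]
spin -0.002 or 3.14
shift [-0.0041  0.0021 -0.0006]
```

```bash
python3 -m inch '[[[-0.004,0.002,0.015],0,0.8],[[-0.004,0.002,0.035],0,0.8],[[-0.004,0.002,0.055],0,0.8],[[-0.004,0.002,0.075],0,0.8],[[-0.004,0.002,0.095],0,0.8]]'; python3 -m inch '[[[0,0,0.012],0,0.8],[[0,0,0.022],0,0.8],[[0,0,0.022],0,0.8],[[0,0,0.022],0,-0.2],[[0,0,0.022],0,-0.2]]'; python3 -m inch '[[[0,0,0],0,-0.2],[[0,0,-0.03],0,-0.2],[[0,0,-0.07],0,-0.2],[[0,0,-0.11],0,-0.2],[[0,-0.05,-0.11],0,-0.2]]'; python3 -m inch '[[[0,-0.06,0],0,-1],[[0,-0.12,0],0,-1],[[0,-0.18,0],0,-1],[[0,-0.2,0],0,-1]]'; python3 -c "
from h import *
c=cam('top','b3');d=cam('side','b3s');crop(d,220,100,520,320,'b3c',2)
for b in bars(c): 
  if b[1]>.05 and b[2][0][0]>.3: print(b)
to([0.6,0.114,0.11],99.9)"
```

```text
time: 17.35
tool_pos: [0.5148, -0.3481, 0.1562]
eef_rot: [3.141, 0.002, 0.001]
contact_force: [0.2, -4.3, 1.2]
width: 0.0461
time: 17.98
tool_pos: [0.5147, -0.3498, 0.1358]
eef_rot: [3.14, -0.001, 0.001]
contact_force: [-0.7, -5.7, -0.4]
width: 0.0562
time: 18.6
tool_pos: [0.5152, -0.3013, 0.2482]
eef_rot: [3.139, -0.007, 0.006]
contact_force: [0.4, 1.4, -1.6]
width: 0.0563
time: 19.1
tool_pos: [0.5146, -0.0948, 0.246]
eef_rot: [-3.141, -0.007, -0.002]
contact_force: [0.6, -0.6, -0.1]
width: 0.0923
(array([275., 218.]), np.float64(0.066), (array([0.6002, 0.114 , 0.1056, 0.0373]), 10.3), 410)
(array([279., 265.]), np.float64(0.066), (array([0.455 , 0.0989, 0.1023, 0.0389]), -1.6), 452)
t 19.2 pos [ 0.5147 -0.0962  0.2459] x [1.    0.004 0.001] y [ 0.004 -1.    -0.   ] z [ 0.001  0.    -1.   ] F [0.4 0.3 0.5] w 0.0939 q [ 0.47  0.2  -0.39  1.77  0.08  1.19 -1.51]
spin -0.169 or 2.973
shift [ 0.086  -0.2097  0.136 ]
```

View pics/b3c.png

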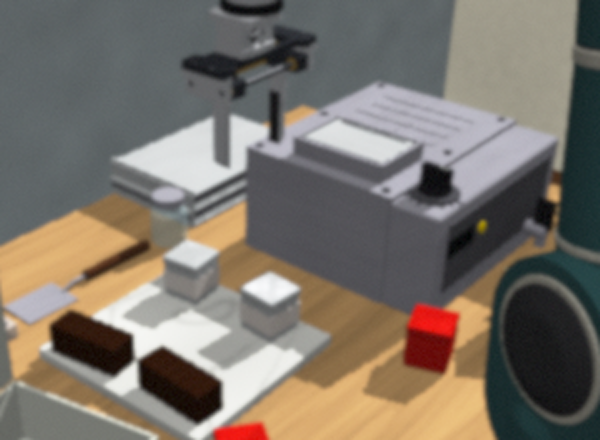

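Two bars are in. Now the bar at (0.600, 0.114).

```bash
python3 -m inch '[[[0.03,-0.055,0],-0.05,-1],[[0.06,-0.11,0],-0.1,-1],[[0.086,-0.165,0],-0.169,-1],[[0.086,-0.21,0.02],-0.169,-1],[[0.086,-0.21,0.08],-0.169,-1]]'; python3 -m inch '[[[0,0,0.055],0,-1],[[0,0,0.1],0,-1],[[0,0,0.13],0,-1]]'; python3 -c "
from h import *
to([0.6,0.114,0.012],99.9)"
```

```text
time: 19.82
tool_pos: [0.6022, 0.1147, 0.1665]
eef_rot: [-3.128, -0.271, -0.008]
contact_force: [1.4, -0.8, -0.8]
width: 0.0941
time: 20.2
tool_pos: [0.6001, 0.1095, 0.0329]
eef_rot: [3.13, 0.263, -0.003]
contact_force: [0.5, 0.1, 0.7]
width: 0.0941
t 20.2 pos [0.6001 0.1095 0.0329] x [ 0.986  0.167 -0.002] y [ 0.167 -0.986  0.   ] z [-0.002 -0.    -1.   ] F [0.5 0.1 0.7] w 0.0941 q [ 0.1   0.6  -0.44  1.75  0.32  0.86 -1.89]
spin -0.005 or 3.137
shift [ 0.0007 -0.0044  0.0209]
```

```bash
python3 -m inch '[[[0,-0.003,0.012],0,-1],[[0,-0.003,0.022],0,-1],[[0,-0.003,0.022],0,0.5],[[0,-0.003,0.022],0,0.5],[[0,-0.003,0.022],0,0.5]]'; python3 -m inch '[[[0,0,0],0,0.5],[[0,0,0],0,0.8],[[0,0,0],0,0.8],[[0,0,0],0,0.8]]' 35;python3 -c "
from h import *
to([0.514,-0.350,0.252],90)"
```

```text
time: 20.82
tool_pos: [0.6005, 0.1138, 0.0138]
eef_rot: [-3.13, -0.265, -0.002]
contact_force: [0.1, 0.3, -0.5]
width: 0.0673
time: 21.32
tool_pos: [0.6001, 0.1138, 0.0132]
eef_rot: [-3.13, -0.265, -0.0]
contact_force: [-0.9, 0.0, 3.8]
width: 0.0458
t 21.32 pos [0.6001 0.1138 0.0132] x [0.986 0.168 0.   ] y [ 0.168 -0.986  0.   ] z [ 0.  0. -1.] F [-0.9  0.   3.8] w 0.0458 q [ 0.08  0.63 -0.43  1.76  0.34  0.82 -1.91]
spin 0.169 or -2.973
shift [-0.1628  0.4427 -0.2388]
```

```bash
python3 -m inch '[[[0,0,-0.06],0,0.8],[[0,0,-0.12],0,0.8],[[0,0,-0.18],0,0.8],[[-0.01,0.03,-0.23],0,0.8],[[-0.03,0.08,-0.24],0.05,0.8]]';  python3 -m inch '[[[-0.02,0.06,0],0.05,0.8],[[-0.04,0.12,0],0.119,0.8],[[-0.06,0.18,0],0.119,0.8],[[-0.08,0.24,0],0.119,0.8],[[-0.1,0.3,0],0.119,0.8]]'; python3 -m inch '[[[-0.015,0.05,0],0,0.8],[[-0.015,0.05,0],0,0.8]]'; python3 -c "
from h import *
to([0.514,-0.350,0.252],90)"
```

```text
time: 21.95
tool_pos: [0.5848, 0.0308, 0.2561]
eef_rot: [-3.135, -0.19, -0.007]
contact_force: [1.5, -1.3, -3.8]
width: 0.0458
time: 22.58
tool_pos: [0.52, -0.278, 0.2528]
eef_rot: [-3.141, 0.0, 0.001]
contact_force: [1.7, 0.3, -2.4]
width: 0.0457
time: 22.82
tool_pos: [0.5035, -0.3304, 0.2521]
eef_rot: [3.141, -0.01, -0.003]
contact_force: [-0.2, 1.7, -2.2]
width: 0.0456
t 22.82 pos [ 0.5035 -0.3304  0.2521] x [ 1.    -0.007 -0.002] y [-0.007 -1.     0.   ] z [-0.002 -0.    -1.   ] F [-0.2  1.7 -2.2] w 0.0456 q [ 0.75  0.34 -0.28  1.58  0.1   1.24 -1.13]
spin -0.007 or 3.135
shift [0.0106 0.0196 0.0001]
```

```bash
python3 -m inch '[[[0.009,0.018,0],0,0.8],[[0.009,0.018,0],0,0.8]]'; python3 -c "
from h import *
to([0.514,-0.350,0.252],90)"
```

```text
time: 23.08
tool_pos: [0.515, -0.3443, 0.2523]
eef_rot: [-3.141, 0.001, 0.001]
contact_force: [0.2, 0.9, -2.7]
width: 0.0456
t 23.07 pos [ 0.515  -0.3443  0.2523] x [ 1.    -0.001 -0.001] y [-0.001 -1.    -0.001] z [-0.001  0.001 -1.   ] F [ 0.2  0.9 -2.7] w 0.0456 q [ 0.75  0.37 -0.28  1.53  0.1   1.26 -1.12]
spin -0.001 or 3.141
shift [-0.001   0.0057  0.0003]
```

```bash
python3 -m inch '[[[0,0.005,0.015],0,0.8],[[0,0.005,0.035],0,0.8],[[0,0.005,0.055],0,0.8],[[0,0.005,0.075],0,0.8],[[0,0.005,0.095],0,0.8]]'; python3 -m inch '[[[0,0,0.012],0,0.8],[[0,0,0.022],0,0.8],[[0,0,0.022],0,0.8],[[0,0,0.022],0,-0.2],[[0,0,0.022],0,-0.2]]'; python3 -m inch '[[[0,0,0],0,-0.2],[[0,0,-0.03],0,-0.2],[[0,0,-0.07],0,-0.2],[[0,0,-0.11],0,-0.2],[[0,-0.05,-0.11],0,-0.2]]'; python3 -m inch '[[[0,-0.06,0],0,-1],[[0,-0.12,0],0,-1],[[0,-0.18,0],0,-1],[[0,-0.2,0],0,-1]]'; python3 -c "
from h import *
c=cam('top','b4');d=cam('side','b4s');crop(d,220,100,520,320,'b4c',2)
for b in bars(c): 
  if b[1]>.05 and b[2][0][0]>.3: print(b)
to([0.455,0.099,0.11],88.2)"
```

```text
time: 23.7
tool_pos: [0.5148, -0.349, 0.157]
eef_rot: [3.141, 0.0, 0.0]
contact_force: [0.3, -2.3, -1.0]
width: 0.0459
time: 24.32
tool_pos: [0.5152, -0.3501, 0.1369]
eef_rot: [3.14, -0.001, 0.002]
contact_force: [-0.3, -5.6, -0.4]
width: 0.0562
time: 24.95
tool_pos: [0.5157, -0.3015, 0.2493]
eef_rot: [3.139, -0.007, 0.007]
contact_force: [0.7, 1.8, -1.4]
width: 0.0563
time: 25.45
tool_pos: [0.5151, -0.095, 0.2471]
eef_rot: [-3.141, -0.007, -0.002]
contact_force: [0.6, -0.9, 0.7]
width: 0.0918
(array([279., 265.]), np.float64(0.066), (array([0.455 , 0.0987, 0.1022, 0.0386]), -1.6), 440)
t 25.55 pos [ 0.5153 -0.0963  0.247 ] x [1.    0.004 0.001] y [ 0.004 -1.    -0.   ] z [ 0.001  0.    -1.   ] F [ 0.  -0.8  0.2] w 0.0934 q [ 0.49  0.2  -0.42  1.77  0.09  1.19 -1.52]
spin 0.035 or -3.106
shift [-0.0597 -0.1955  0.1369]
```

View pics/b4c.png

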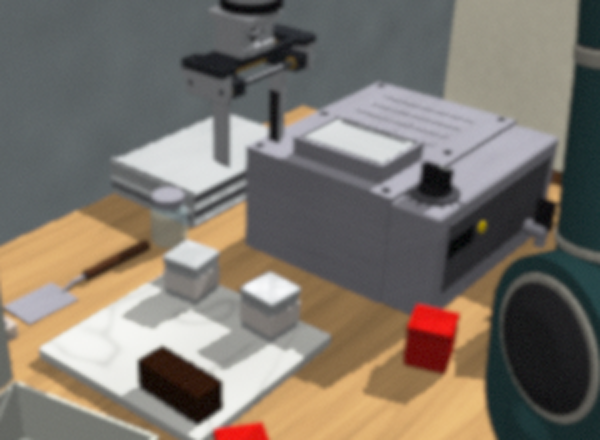

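Three bars are in and the flap is shut. Last bar now.

```bash
python3 -m inch '[[[-0.02,-0.055,0],0.03,-1],[[-0.04,-0.11,0],0.03,-1],[[-0.06,-0.16,0],0.03,-1],[[-0.06,-0.195,0.02],0.03,-1],[[-0.06,-0.195,0.08],0.03,-1]]'; python3 -m inch '[[[0,0,0.055],0,-1],[[0,0,0.1],0,-1],[[0,0,0.13],0,-1]]'; python3 -c "
from h import *
to([0.455,0.099,0.012],88.3)"
```

```text
time: 26.18
tool_pos: [0.4571, 0.0978, 0.1676]
eef_rot: [-3.14, 0.044, -0.01]
contact_force: [2.4, -1.0, -0.8]
width: 0.094
time: 26.55
tool_pos: [0.4548, 0.0949, 0.0344]
eef_rot: [3.141, -0.049, -0.002]
contact_force: [0.5, 0.4, 0.5]
width: 0.0939
t 26.55 pos [0.4548 0.0949 0.0344] x [ 1.    -0.031 -0.001] y [-0.031 -1.     0.   ] z [-0.001 -0.    -1.   ] F [0.5 0.4 0.5] w 0.0939 q [ 0.17  0.39 -0.51  2.11  0.29  0.71 -2.14]
spin -0.002 or 3.14
shift [ 0.0001 -0.0041  0.0224]
```

```bash
python3 -m inch '[[[0,-0.003,0.012],0,-1],[[0,-0.003,0.022],0,-1],[[0,-0.003,0.022],0,0.5],[[0,-0.003,0.022],0,0.5],[[0,-0.003,0.022],0,0.5]]'; python3 -m inch '[[[0,0,0],0,0.5],[[0,0,0],0,0.8],[[0,0,0],0,0.8],[[0,0,0],0,0.8]]' 35;python3 -c "
from h import *
to([0.514,-0.350,0.252],90)"
```

```text
time: 27.18
tool_pos: [0.4556, 0.0988, 0.0147]
eef_rot: [-3.141, 0.048, -0.002]
contact_force: [-0.6, -0.6, 0.4]
width: 0.0675
time: 27.68
tool_pos: [0.4552, 0.0989, 0.0142]
eef_rot: [-3.141, 0.047, -0.0]
contact_force: [-1.2, 0.4, 5.7]
width: 0.0456
t 27.68 pos [0.4552 0.0989 0.0142] x [ 1.   -0.03  0.  ] y [-0.03 -1.   -0.  ] z [ 0.  0. -1.] F [-1.2  0.4  5.7] w 0.0456 q [ 0.14  0.43 -0.49  2.12  0.33  0.67 -2.18]
spin -0.03 or 3.111
shift [ 0.0723  0.4469 -0.2378]
```

```bash
python3 -m inch '[[[0,0,-0.06],0,0.8],[[0,0,-0.12],0,0.8],[[0,0,-0.18],0,0.8],[[0,0.02,-0.23],0,0.8],[[0.01,0.08,-0.238],-0.03,0.8]]';  python3 -m inch '[[[0.01,0.06,0],0,0.8],[[0.02,0.12,0],0,0.8],[[0.03,0.18,0],0,0.8],[[0.04,0.24,0],0,0.8],[[0.05,0.3,0],0,0.8]]'; python3 -m inch '[[[0.01,0.06,0],0,0.8],[[0.01,0.067,0],0,0.8],[[0.01,0.067,0],0,0.8],[[0.01,0.067,0],0,0.8]]'; python3 -c "
from h import *
to([0.514,-0.350,0.252],90)"
```

```text
time: 28.3
tool_pos: [0.4638, 0.0198, 0.2553]
eef_rot: [3.141, 0.008, 0.008]
contact_force: [1.0, -0.7, -3.6]
width: 0.0456
time: 28.92
tool_pos: [0.5123, -0.2834, 0.2516]
eef_rot: [-3.141, 0.0, 0.001]
contact_force: [1.0, 0.7, -1.5]
width: 0.0456
time: 29.42
tool_pos: [0.5229, -0.3469, 0.2521]
eef_rot: [-3.141, -0.002, 0.0]
contact_force: [0.7, 1.3, -2.9]
width: 0.0458
t 29.43 pos [ 0.5229 -0.3469  0.2521] x [ 1.     0.002 -0.   ] y [ 0.002 -1.    -0.   ] z [-0.  0. -1.] F [ 0.7  1.3 -2.9] w 0.0458 q [ 0.75  0.38 -0.28  1.51  0.11  1.26 -1.12]
spin 0.002 or -3.14
shift [-0.0089  0.0031  0.0001]
```

```bash
python3 -m inch '[[[-0.009,0.003,0.01],0,0.8],[[-0.009,0.003,0.03],0,0.8],[[-0.009,0.003,0.055],0,0.8],[[-0.009,0.003,0.075],0,0.8],[[-0.009,0.003,0.095],0,0.8]]'; python3 -m inch '[[[0,0,0.012],0,0.8],[[0,0,0.022],0,0.8],[[0,0,0.022],0,0.8],[[0,0,0.022],0,-0.2],[[0,0,0.022],0,-0.2]]'; python3 -m inch '[[[0,0,0],0,-0.2],[[0,0,-0.03],0,-0.2],[[0,0,-0.07],0,-0.2],[[0,0,-0.11],0,-0.2],[[0,-0.05,-0.11],0,-0.2]]'; python3 -m inch '[[[0,-0.06,0],0,-1],[[0,-0.12,0],0,-1],[[0,-0.18,0],0,-1],[[0,-0.2,0],0,-1]]'; python3 -c "
from h import *
c=cam('top','b5');d=cam('side','b5s');crop(d,220,100,520,320,'b5c',2);crop(c,390,180,550,320,'b5m')
for b in bars(c): 
  if b[1]>.05 and b[2][0][0]>.3: print(b)
W=pts(c)
m=(W[...,2]>0.193)&(W[...,2]<0.23)&(W[...,0]>.3)&(W[...,0]<.42)&(W[...,1]<-.25)&(W[...,1]>-.4)
for mm,s,ce in comps(m,10):print('dial',ce,s,rectw(W[mm]),np.median(W[mm][:,2]))
to([0.37,-0.327,0.25],90)"
```

```text
time: 30.05
tool_pos: [0.5131, -0.3516, 0.1566]
eef_rot: [3.141, 0.0, 0.001]
contact_force: [1.3, -2.8, -0.3]
width: 0.0457
time: 30.68
tool_pos: [0.5139, -0.3521, 0.1358]
eef_rot: [3.14, -0.001, 0.002]
contact_force: [1.2, -5.1, -0.3]
width: 0.0561
time: 31.3
tool_pos: [0.5143, -0.3036, 0.2479]
eef_rot: [3.139, -0.007, 0.006]
contact_force: [0.6, 1.2, -0.6]
width: 0.0562
time: 31.8
tool_pos: [0.5137, -0.0972, 0.2458]
eef_rot: [-3.141, -0.007, -0.001]
contact_force: [-0.6, -0.6, 0.3]
width: 0.0925
dial [434.97391304 288.53043478] [432 280   7  18 115] (array([ 0.37  , -0.3271,  0.0438,  0.0147]), 0.6) 0.21258679286485307
t 31.9 pos [ 0.5138 -0.0985  0.2457] x [1.    0.004 0.001] y [ 0.004 -1.    -0.   ] z [ 0.001  0.    -1.   ] F [-0.3 -0.7  0.7] w 0.0937 q [ 0.5   0.2  -0.42  1.77  0.09  1.19 -1.51]
spin 0.004 or -3.138
shift [-0.1447  0.2279 -0.0045]
```

View pics/b5c.png

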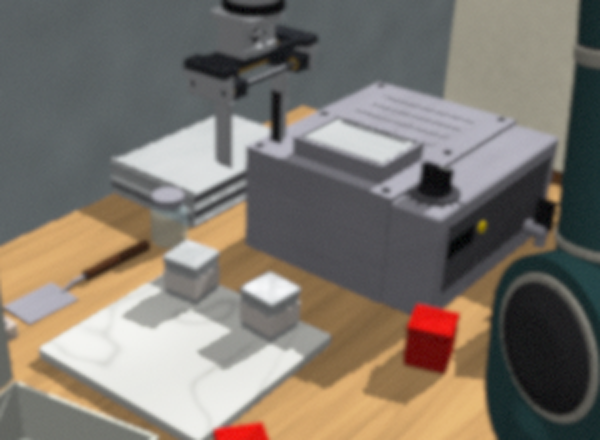

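View pics/b5m.png

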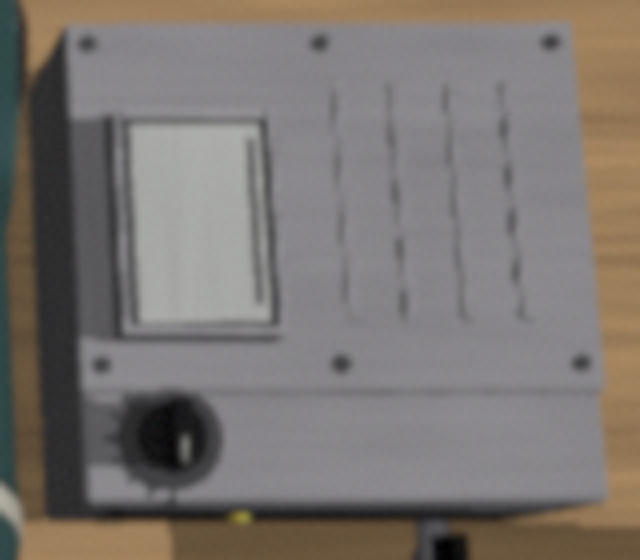

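All four bars are in, the flap is shut, and the dial mark still faces the front. The grip centre is at (0.370, -0.327). I move to the dial.

```bash
python3 -m inch '[[[-0.036,0.055,0],0,-1],[[-0.07,0.11,0],0,-1],[[-0.11,0.165,0],0,-0.2],[[-0.144,0.228,0],0,0],[[-0.144,0.228,0],0,0]]' 20; python3 -m inch '[[[0,0,0],0,0],[[0,0,0],0,0]]'; python3 -c "
from h import *
to([0.37,-0.328,0.17],90);c=cam('side');crop(c,350,80,510,240,'d1')"
```

```text
time: 32.52
tool_pos: [0.3667, -0.3332, 0.2452]
eef_rot: [3.141, -0.009, -0.0]
contact_force: [0.9, 1.0, 0.2]
width: 0.0674
time: 32.78
tool_pos: [0.37, -0.3289, 0.2451]
eef_rot: [-3.141, -0.001, -0.0]
contact_force: [0.1, 0.5, 0.4]
width: 0.0487
t 32.77 pos [ 0.37   -0.3289  0.2451] x [1. 0. 0.] y [ 0. -1. -0.] z [ 0.  0. -1.] F [0.1 0.5 0.4] w 0.0487 q [ 0.86  0.13 -0.21  1.84  0.03  1.17 -0.93]
spin 0.0 or -3.141
shift [-0.0001 -0.0008  0.0751]
```

View pics/d1.png

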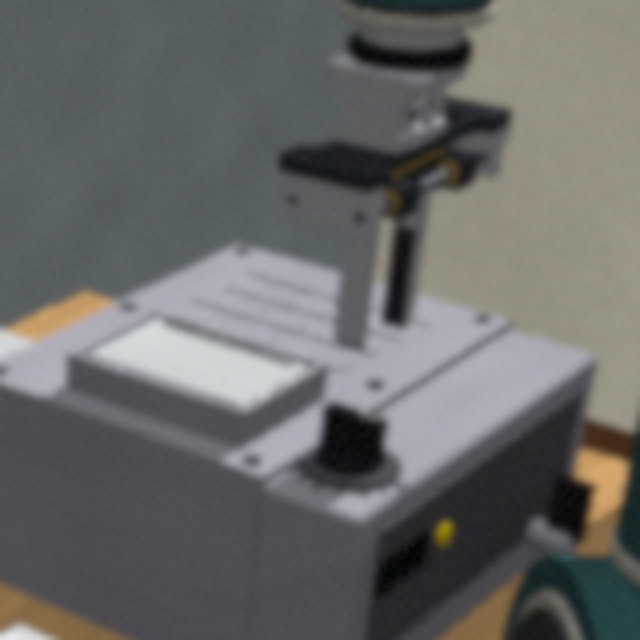

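```bash
python3 -m inch '[[[0,-0.001,0.03],0,0],[[0,-0.001,0.055],0,0],[[0,-0.001,0.068],0,0],[[0,-0.001,0.075],0,0],[[0,-0.001,0.075],0,0]]'; python3 -m inch '[[[0,0,0],0,0.9],[[0,0,0],0,0.9],[[0,0,0],0,0.9],[[0,0,0],0,0.9],[[0,0,0],0,0.9]]' 20; python3 -c "
from h import *
st()"
```

```text
time: 33.45
tool_pos: [0.3699, -0.3283, 0.1702]
eef_rot: [-3.142, -0.0, -0.0]
contact_force: [-0.5, -0.6, 0.5]
width: 0.047
time: 34.08
tool_pos: [0.3697, -0.3269, 0.1702]
eef_rot: [-3.14, -0.001, 0.001]
contact_force: [-2.8, 11.8, 9.5]
width: 0.0139
t 34.08 pos [ 0.3697 -0.3269  0.1702] x [ 1.     0.001 -0.001] y [ 0.001 -1.    -0.002] z [-0.001  0.002 -1.   ] F [-2.8 11.8  9.5] w 0.0139 q [ 0.85  0.2  -0.21  1.94  0.05  1.01 -0.95]
```

Gripped, with a width of 13.9 mm. I turn clockwise, which is positive about the downward tool z.

```bash
python3 -m inch '[[[0,-0.0015,0],0.1,0.9],[[0,-0.0015,0],0.25,0.9],[[0,-0.0015,0],0.4,0.9],[[0,-0.0015,0],0.55,0.9],[[0,-0.0015,0],0.7,0.9]]'; python3 -m inch '[[[0,0,0],0.15,0.9],[[0,0,0],0.3,0.9],[[0,0,0],0.45,0.9],[[0,0,0],0.6,0.9],[[0,0,0],0.75,0.9]]';python3 -m inch '[[[0,0,0],0.08,0.9],[[0,0,0],0.12,0.9],[[0,0,0],0.12,0.9],[[0,0,0],0.12,0.9]]'; python3 -c "
from h import *
to([0.37,-0.327,0.17],0)"
```

```text
time: 34.7
tool_pos: [0.3707, -0.324, 0.1702]
eef_rot: [-2.946, 1.08, 0.001]
contact_force: [4.2, 21.6, 9.3]
width: 0.0139
time: 35.33
tool_pos: [0.3736, -0.3225, 0.1703]
eef_rot: [-2.347, 2.08, -0.001]
contact_force: [23.5, 25.0, -0.7]
width: 0.014
time: 35.83
tool_pos: [0.3742, -0.3226, 0.1704]
eef_rot: [-2.223, 2.21, -0.001]
contact_force: [23.8, 26.1, -1.7]
width: 0.0138
t 35.83 pos [ 0.3742 -0.3226  0.1704] x [ 0.006 -1.    -0.004] y [-1.    -0.006 -0.005] z [ 0.005  0.004 -1.   ] F [23.8 26.1 -1.7] w 0.0138 q [ 0.68  0.19 -0.03  1.94 -0.    1.   -2.48]
spin 0.006 or -3.136
shift [0.0044 0.0042 0.0003]
```

The tool yaw reads 90°. The side load comes from a slight off-axis grip. I release, back off and look.

```bash
python3 -m inch '[[[-0.002,-0.002,0],0,0.9],[[-0.004,-0.004,0],0,0.9],[[-0.004,-0.004,0],0,0.9]]';  python3 -c "
from h import *
st()"; python3 -m inch '[[[0,0,0],0,-0.2],[[0,0,0],0,-0.2],[[0,0,0],0,-0.2],[[0,0,0],0,-0.2],[[0,0,-0.03],0,-0.2]]'; python3 -m inch '[[[0,0,-0.05],-0.15,-1],[[-0.06,0,-0.07],-0.3,-1],[[-0.12,0,-0.07],-0.45,-1],[[-0.18,0,-0.07],-0.6,-1],[[-0.22,0,-0.07],-0.75,-1]]';  python3 -c "
from h import *
st()
c=cam('top','d2');crop(c,390,180,550,320,'d2m')
W=pts(c)
m=(W[...,2]>0.193)&(W[...,2]<0.23)&(W[...,0]>.3)&(W[...,0]<.42)&(W[...,1]<-.25)&(W[...,1]>-.4)
for mm,s,ce in comps(m,10):print('dial',ce,s,rectw(W[mm]),np.median(W[mm][:,2]))
for b in tins(c): print(b)"
```

```text
time: 36.2
tool_pos: [0.3745, -0.3222, 0.1703]
eef_rot: [-2.222, 2.219, -0.0]
contact_force: [4.7, 6.5, 4.4]
width: 0.0138
t 36.2 pos [ 0.3745 -0.3222  0.1703] x [ 0.002 -1.    -0.001] y [-1.    -0.002 -0.001] z [ 0.001  0.001 -1.   ] F [4.7 6.5 4.4] w 0.0138 q [ 0.68  0.2  -0.03  1.94  0.01  1.   -2.5 ]
time: 36.83
tool_pos: [0.3726, -0.3223, 0.1989]
eef_rot: [2.222, -2.221, -0.006]
contact_force: [0.2, 0.3, 1.1]
width: 0.0559
time: 37.45
tool_pos: [0.3732, -0.1007, 0.2703]
eef_rot: [2.885, -1.243, 0.001]
contact_force: [0.8, -0.1, 0.1]
width: 0.0937
t 37.45 pos [ 0.3732 -0.1007  0.2703] x [ 0.687 -0.727  0.001] y [-0.727 -0.687  0.   ] z [ 0.001 -0.001 -1.   ] F [ 0.8 -0.1  0.1] w 0.0937 q [ 0.48 -0.11 -0.27  2.02 -0.03  1.22 -2.16]
dial [434.93333333 288.4       ] [426 286  19   6 105] (array([ 0.3701, -0.3271,  0.0462,  0.0126]), 89.6) 0.2125867746072929
(array([342., 211.]), np.float64(0.083), (array([ 0.6162, -0.0886,  0.0614,  0.0604]), 7.8), 380)
```

View pics/d2m.png

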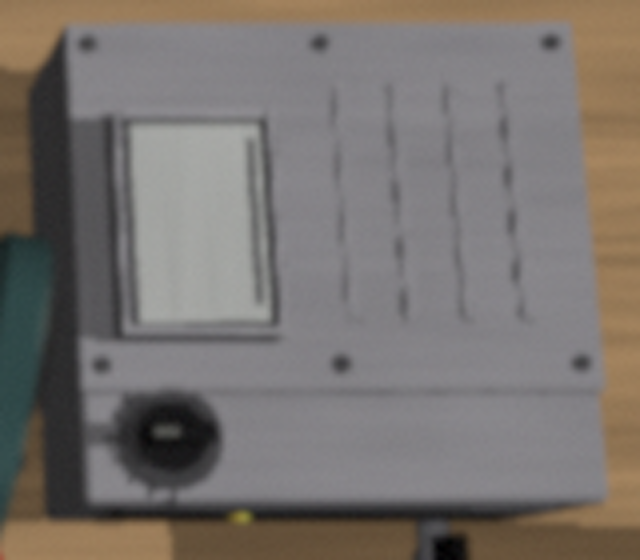

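View pics/d2.png

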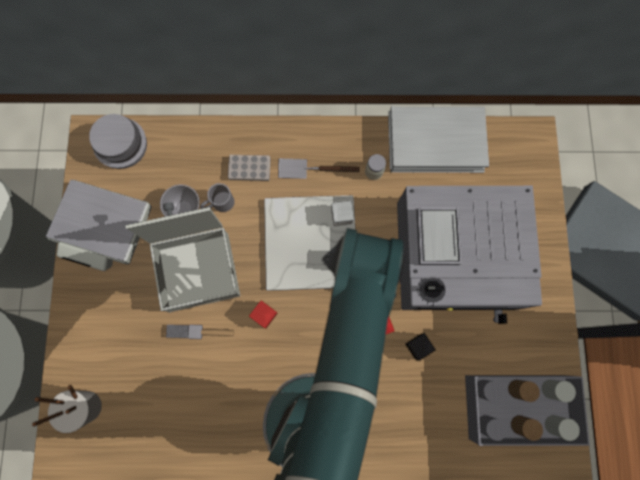

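The dial reads 89.6° with its white mark to the melter's left. Now the tins, far one first. I place them with the jaws along the box's x axis.

```bash
python3 -m inch '[[[0,0,0],-0.18,-1],[[0,0,0],-0.36,-1],[[0,0,0],-0.54,-1],[[0,0,0],-0.72,-1],[[0,0,0],-0.9,-1]]'; python3 -m inch '[[[0,0,0],-0.18,-1],[[0,0,0],-0.36,-1],[[0,0,0],-0.54,-1],[[0,0,0],-0.72,-1],[[0,0,0],-0.9,-1]]';python3 -c "
from h import *
c=cam('top')
for b in tins(c): print(b)
W=pts(c)
# store rim and lid
m=(W[...,2]>0.08)&(W[...,2]<0.097)&(W[...,1]>.2)&(W[...,0]>.25)&(W[...,0]<.6)&(c['hsv'][...,1]<40)
for mm,s,ce in comps(m,60):print('store',ce,s,rectw(W[mm]))
m=(W[...,2]>0.1)&(W[...,2]<0.33)&(W[...,1]>.2)&(W[...,1]<.55)&(W[...,0]>.45)&(W[...,0]<.66)
for a in (.12,.16,.2,.24,.27,.285):
  q=W[m&(abs(W[...,2]-a)<.01)]; print(a,len(q),q.min(0).round(3) if len(q) else '',q.max(0).round(3) if len(q) else '',np.median(q,0).round(3))
to([0.616,-0.089,0.15],7.8)"
```

```text
time: 38.12
tool_pos: [0.3734, -0.103, 0.2701]
eef_rot: [3.139, 0.134, -0.0]
contact_force: [0.3, 0.1, 0.1]
width: 0.0943
time: 38.75
tool_pos: [0.3734, -0.103, 0.2701]
eef_rot: [-2.768, -1.486, 0.0]
contact_force: [-0.8, 0.3, 0.6]
width: 0.094
(array([342., 211.]), np.float64(0.084), (array([ 0.6154, -0.089 ,  0.0608,  0.058 ]), -82.2), 381)
store [191.10866142 266.96850394] [150 227  87  84 635] (array([0.4414, 0.35  , 0.2217, 0.2027]), -77.0)
0.12 140 [0.515 0.265 0.11 ] [0.567 0.477 0.13 ] [0.54 0.37 0.12]
0.16 150 [0.514 0.266 0.15 ] [0.568 0.477 0.17 ] [0.537 0.376 0.16 ]
0.2 160 [0.514 0.266 0.19 ] [0.568 0.477 0.21 ] [0.54  0.367 0.2  ]
0.24 184 [0.514 0.266 0.23 ] [0.568 0.478 0.25 ] [0.537 0.377 0.24 ]
0.27 299 [0.514 0.266 0.26 ] [0.589 0.48  0.28 ] [0.551 0.378 0.27 ]
0.285 382 [0.514 0.265 0.275] [0.584 0.48  0.295] [0.541 0.375 0.288]
t 38.8 pos [ 0.3734 -0.103   0.2701] x [ 0.544  0.839 -0.   ] y [ 0.839 -0.544 -0.   ] z [-0. -0. -1.] F [0.7 0.5 0.8] w 0.094 q [ 0.36 -0.11 -0.16  2.02 -0.02  1.22 -0.36]
spin -0.712 or 2.43
shift [0.1438 0.1959 0.12  ]
```

```bash
python3 -m inch '[[[0.03,0.04,0],-0.15,-1],[[0.06,0.08,0],-0.3,-1],[[0.09,0.12,0],-0.45,-1],[[0.12,0.16,0],-0.6,-1],[[0.144,0.196,0.03],-0.712,-1]]';  python3 -m inch '[[[0,0,0.06],0,-1],[[0,0,0.1],0,-1],[[0,0,0.1],0,-1]]';python3 -c "
from h import *
to([0.616,-0.089,0.022],7.8)"
```

```text
time: 39.42
tool_pos: [0.6193, -0.0925, 0.241]
eef_rot: [2.08, 2.351, 0.003]
contact_force: [-0.2, -0.6, 0.3]
width: 0.0938
time: 39.8
tool_pos: [0.6148, -0.0925, 0.1375]
eef_rot: [-2.083, -2.346, 0.004]
contact_force: [-0.2, -1.1, 0.9]
width: 0.0939
t 39.8 pos [ 0.6148 -0.0925  0.1375] x [-0.118  0.993  0.001] y [ 0.993  0.118 -0.005] z [-0.005  0.001 -1.   ] F [-0.2 -1.1  0.9] w 0.0939 q [ 0.27  0.47 -0.23  1.65  0.12  1.04  0.13]
spin -0.018 or 3.124
shift [0.0032 0.0022 0.1155]
```

```bash
python3 -m inch '[[[0.003,0,0.05],-0.01,-1],[[0.003,0,0.09],-0.01,-1],[[0.003,0,0.117],-0.01,-1],[[0.003,0,0.117],-0.01,-1],[[0.003,0,0.117],-0.01,0.3]]';  python3 -m inch '[[[0,0,0],0,0.3],[[0,0,0],0,0.3],[[0,0,0],0,0.5],[[0,0,0],0,0.5]]' 35;python3 -c "
from h import *
to([0.616,-0.089,0.022],7.8)"
```

```text
time: 40.42
tool_pos: [0.6176, -0.0897, 0.0254]
eef_rot: [2.071, 2.36, 0.002]
contact_force: [0.3, -0.5, 0.6]
width: 0.0868
time: 40.92
tool_pos: [0.6169, -0.0895, 0.0238]
eef_rot: [2.07, 2.361, 0.002]
contact_force: [1.6, -0.4, 6.7]
width: 0.0578
t 40.92 pos [ 0.6169 -0.0895  0.0238] x [-0.131  0.991 -0.   ] y [0.991 0.131 0.001] z [ 0.002 -0.    -1.   ] F [ 1.6 -0.4  6.7] w 0.0578 q [ 0.25  0.6  -0.21  1.73  0.16  0.82  0.1 ]
spin -0.005 or 3.136
shift [ 0.0006 -0.0008  0.0018]
```

```bash
python3 -m inch '[[[0,0,-0.05],0,0.5],[[0,0,-0.11],0,0.5],[[0,0,-0.17],0,0.5],[[0,0,-0.2],0,0.5],[[0.01,0,-0.2],0,0.5]]';python3 -c "
from h import *
to([0.411,0.394,0.22],13)"
```

```text
time: 41.55
tool_pos: [0.6154, -0.0802, 0.2249]
eef_rot: [2.071, 2.359, 0.002]
contact_force: [0.1, -0.4, -2.1]
width: 0.0574
t 41.55 pos [ 0.6154 -0.0802  0.2249] x [-0.129  0.992 -0.001] y [0.992 0.129 0.003] z [ 0.003 -0.001 -1.   ] F [ 0.1 -0.4 -2.1] w 0.0574 q [ 0.26  0.38 -0.24  1.57  0.1   1.2   0.13]
spin -0.097 or 3.044
shift [ 0.4967 -0.1414  0.0039]
```

```bash
python3 -m inch '[[[0.05,-0.035,0],0,0.5],[[0.1,-0.07,0],-0.03,0.5],[[0.15,-0.105,0],-0.06,0.5],[[0.2,-0.14,0],-0.097,0.5],[[0.255,-0.16,0],-0.097,0.5]]'; python3 -m inch '[[[0.06,0,0],0,0.5],[[0.12,0.01,0],0,0.5],[[0.18,0.015,0],0,0.5],[[0.22,0.015,0],0,0.5],[[0.22,0.015,0],0,0.5]]';python3 -c "
from h import *
to([0.411,0.394,0.22],13)"
```

```text
time: 42.18
tool_pos: [0.4201, 0.1531, 0.2216]
eef_rot: [-1.953, -2.459, 0.003]
contact_force: [1.5, 1.0, -2.5]
width: 0.0578
time: 42.8
tool_pos: [0.385, 0.3724, 0.2211]
eef_rot: [-1.947, -2.463, 0.004]
contact_force: [0.7, 0.4, -2.3]
width: 0.0578
t 42.8 pos [0.385  0.3724 0.2211] x [-0.231  0.973  0.   ] y [ 0.973  0.231 -0.004] z [-0.004 -0.    -1.   ] F [ 0.7  0.4 -2.3] w 0.0578 q [-0.31  0.27 -0.61  1.77  0.16  1.15 -0.74]
spin 0.006 or -3.135
shift [0.015  0.0303 0.001 ]
```

```bash
python3 -m inch '[[[0.015,0.03,0],0,0.5],[[0.015,0.03,0.05],0,0.5],[[0.015,0.03,0.1],0,0.5],[[0.015,0.03,0.14],0,0.5],[[0.015,0.03,0.17],0,0.5]]';python3 -c "
from h import *
to([0.411,0.394,0.013],13)"
```

```text
time: 43.42
tool_pos: [0.4124, 0.3895, 0.0501]
eef_rot: [-1.954, -2.459, 0.005]
contact_force: [0.5, -0.2, -2.8]
width: 0.058
t 43.42 pos [0.4124 0.3895 0.0501] x [-0.226  0.974 -0.002] y [ 0.974  0.226 -0.003] z [-0.003 -0.002 -1.   ] F [ 0.5 -0.2 -2.8] w 0.058 q [-0.4   0.53 -0.53  1.85  0.34  0.86 -0.87]
spin 0.001 or -3.141
shift [ 0.0048 -0.0002  0.0371]
```

```bash
python3 -m inch '[[[0.003,0,0.02],0,0.5],[[0.003,0,0.034],0,0.5],[[0.003,0,0.037],0,0.5],[[0.003,0,0.037],0,0.5]]'; python3 -m inch '[[[0,0,0],0,-0.6],[[0,0,0],0,-0.6],[[0,0,0],0,-0.6],[[0,0,-0.04],0,-0.6],[[0,0,-0.1],0,-0.6]]'; python3 -m inch '[[[0,0,-0.06],0,-0.6],[[-0.03,0,-0.12],0,-1],[[-0.09,0,-0.12],0,-1],[[-0.15,0,-0.12],0,-1],[[-0.21,0,-0.12],0,-1]]';python3 -c "
from h import *
c=cam('top','e1');d=cam('side','e1s')
for b in tins(c): print(b)
to([0.472,-0.095,0.15],-4)"
```

```text
time: 43.92
tool_pos: [0.4131, 0.3945, 0.0166]
eef_rot: [1.954, 2.46, 0.001]
contact_force: [0.7, -0.5, -2.2]
width: 0.0578
time: 44.55
tool_pos: [0.4121, 0.3936, 0.1163]
eef_rot: [-1.953, -2.459, 0.004]
contact_force: [0.9, 0.6, 0.6]
width: 0.075
time: 45.18
tool_pos: [0.4606, 0.1878, 0.2365]
eef_rot: [1.954, 2.459, 0.001]
contact_force: [1.4, 0.8, 0.0]
width: 0.0944
(array([345., 258.]), np.float64(0.083), (array([ 0.4724, -0.0952,  0.061 ,  0.0604]), -3.9), 402)
t 45.27 pos [0.4619 0.1836 0.2362] x [-0.218  0.976 -0.002] y [0.976 0.218 0.   ] z [ 0.001 -0.002 -1.   ] F [-0.4  1.1  0.7] w 0.0937 q [ 0.02  0.16 -0.51  1.84  0.09  1.16 -0.3 ]
spin 0.29 or -2.852
shift [-0.2739 -0.051   0.0867]
```

View pics/e1s.png

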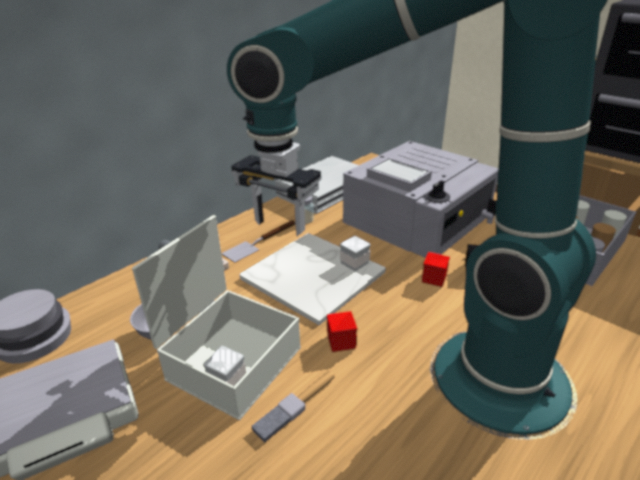

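The first tin stands in the box at (225,360) in the side view. Now the second.

```bash
python3 -m inch '[[[-0.06,-0.01,0],0.1,-1],[[-0.12,-0.02,0],0.2,-1],[[-0.18,-0.035,0],0.29,-1],[[-0.24,-0.045,0],0.29,-1],[[-0.27,-0.051,0.04],0.29,-1]]';python3 -m inch '[[[0,0,0.04],0,-1],[[0,0,0.04],0,-1]]';python3 -c "
from h import *
to([0.472,-0.095,0.022],-4)"
```

```text
time: 45.9
tool_pos: [0.4732, -0.088, 0.1977]
eef_rot: [2.289, 2.145, 0.004]
contact_force: [0.4, -0.4, -0.6]
width: 0.0939
time: 46.15
tool_pos: [0.4703, -0.0844, 0.1544]
eef_rot: [-2.287, -2.149, 0.003]
contact_force: [-1.0, 0.1, -0.1]
width: 0.0939
t 46.15 pos [ 0.4703 -0.0844  0.1544] x [0.062 0.998 0.001] y [ 0.998 -0.062 -0.004] z [-0.004  0.001 -1.   ] F [-1.   0.1 -0.1] w 0.0939 q [ 0.35  0.2  -0.26  1.99  0.06  0.97 -0.01]
spin 0.008 or -3.134
shift [-0.0106  0.0029  0.1324]
```

```bash
python3 -m inch '[[[-0.008,0.002,0.03],0,-1],[[-0.008,0.002,0.08],0,-1],[[-0.008,0.002,0.115],0,-1],[[-0.008,0.002,0.132],0,-1],[[-0.008,0.002,0.132],0,-1]]';python3 -m inch '[[[0,0,0],0,0.3],[[0,0,0],0,0.3],[[0,0,0],0,0.3],[[0,0,0],0,0.5],[[0,0,0],0,0.5]]' 35;python3 -c "
from h import *
to([0.472,-0.095,0.022],-4)"
```

```text
time: 46.78
tool_pos: [0.4738, -0.0924, 0.0247]
eef_rot: [-2.288, -2.152, -0.0]
contact_force: [-0.8, -0.2, 0.3]
width: 0.094
time: 47.4
tool_pos: [0.4739, -0.093, 0.0245]
eef_rot: [2.289, 2.151, 0.001]
contact_force: [0.4, 0.1, 7.1]
width: 0.0576
t 47.4 pos [ 0.4739 -0.093   0.0245] x [ 0.062  0.998 -0.   ] y [ 0.998 -0.062  0.001] z [ 0.001 -0.    -1.   ] F [0.4 0.1 7.1] w 0.0576 q [ 0.33  0.4  -0.23  2.08  0.14  0.67 -0.06]
spin 0.008 or -3.134
shift [-0.0021 -0.0017  0.0025]
```

```bash
python3 -m inch '[[[0,0,-0.05],0,0.5],[[0,0,-0.11],0,0.5],[[0,0,-0.17],0,0.5],[[0.02,0,-0.2],0,0.5],[[0.07,-0.02,-0.2],0,0.5]]';python3 -m inch '[[[0.06,-0.015,0],-0.1,0.5],[[0.12,-0.03,0],-0.2,0.5],[[0.18,-0.045,0],-0.29,0.5],[[0.24,-0.045,0],-0.29,0.5],[[0.3,-0.045,0],-0.29,0.5]]'; python3 -m inch '[[[0.01,0,0],0,0.5],[[0.01,0,0],0,0.5]]';python3 -c "
from h import *
to([0.433,0.297,0.22],13)"
```

```text
time: 48.02
tool_pos: [0.4587, -0.0223, 0.2259]
eef_rot: [2.291, 2.146, 0.003]
contact_force: [-0.6, 2.2, -3.3]
width: 0.0578
time: 48.65
tool_pos: [0.4309, 0.2819, 0.2241]
eef_rot: [1.955, 2.459, -0.0]
contact_force: [1.0, -2.2, -2.1]
width: 0.0578
time: 48.9
tool_pos: [0.4285, 0.29, 0.2236]
eef_rot: [-1.953, -2.46, 0.002]
contact_force: [1.3, -1.1, -2.4]
width: 0.0577
t 48.9 pos [0.4285 0.29   0.2236] x [-0.227  0.974 -0.   ] y [ 0.974  0.227 -0.001] z [-0.001 -0.001 -1.   ] F [ 1.3 -1.1 -2.4] w 0.0577 q [-0.12  0.23 -0.62  1.81  0.15  1.15 -0.56]
spin 0.002 or -3.139
shift [0.0058 0.006  0.0035]
```

```bash
python3 -m inch '[[[0.005,0.005,0],0,0.5],[[0.005,0.005,0.05],0,0.5],[[0.005,0.005,0.1],0,0.5],[[0.005,0.005,0.15],0,0.5],[[0.005,0.005,0.18],0,0.5]]';python3 -m inch '[[[0,0,0.02],0,0.5],[[0,0,0.027],0,0.5],[[0,0,0.027],0,0.5],[[0,0,0.027],0,0.5]]';python3 -c "
from h import *
to([0.433,0.297,0.013],13)"
```

```text
time: 49.52
tool_pos: [0.4327, 0.2944, 0.042]
eef_rot: [-1.956, -2.458, 0.003]
contact_force: [0.6, 0.9, -1.7]
width: 0.058
time: 50.02
tool_pos: [0.4334, 0.2962, 0.0179]
eef_rot: [1.955, 2.459, 0.002]
contact_force: [0.8, 1.1, -2.6]
width: 0.0576
t 50.02 pos [0.4334 0.2962 0.0179] x [-0.226  0.974  0.   ] y [0.974 0.226 0.001] z [ 0.001  0.001 -1.   ] F [ 0.8  1.1 -2.6] w 0.0576 q [-0.24  0.52 -0.52  1.97  0.37  0.74 -0.75]
spin 0.001 or -3.141
shift [ 0.0008 -0.0002  0.0049]
```

```bash
python3 -m inch '[[[0,0,0.005],0,0.5],[[0,0,0.005],0,0.5],[[0,0,0.005],0,-0.6],[[0,0,0.005],0,-0.6],[[0,0,0.005],0,-0.6]]'; python3 -m inch '[[[0,0,0],0,-0.6],[[0,0,-0.05],0,-0.6],[[0,0,-0.11],0,-0.6],[[0,0,-0.17],0,0],[[0,0,-0.23],0,1]]';  python3 -m inch '[[[0,0,-0.06],0,1],[[0,0,-0.1],0,1],[[-0.05,0,-0.1],0,1],[[-0.1,0,-0.1],0,1],[[-0.16,0,-0.1],0,1]]'; python3 -c "
from h import *
st();c=cam('top','f1');d=cam('side','f1s');crop(d,120,180,420,420,'f1c',2)
W=pts(c)
m=(W[...,2]>0.055)&(W[...,2]<0.079)&(W[...,1]>.22)&(W[...,1]<.5)&(W[...,0]>.34)&(W[...,0]<.52)&(c['hsv'][...,2]>90)
for mm,s,ce in comps(m,80):print('tin',ce,s,rectw(W[mm]),np.median(W[mm][:,2]))
"
```

```text
time: 50.65
tool_pos: [0.4328, 0.2962, 0.0122]
eef_rot: [1.954, 2.46, 0.0]
contact_force: [0.2, -0.2, -0.5]
width: 0.0747
time: 51.28
tool_pos: [0.4324, 0.296, 0.2442]
eef_rot: [1.954, 2.46, 0.0]
contact_force: [1.6, 0.5, 0.5]
width: 0.0587
time: 51.9
tool_pos: [0.4688, 0.1391, 0.3422]
eef_rot: [1.953, 2.461, 0.001]
contact_force: [2.4, 0.4, 0.0]
width: 0.0083
t 51.9 pos [0.4688 0.1391 0.3422] x [-0.227  0.974  0.   ] y [0.974 0.227 0.   ] z [ 0.  0. -1.] F [2.4 0.4 0. ] w 0.0083 q [ 0.14  0.08 -0.52  1.7   0.04  1.38 -0.16]
tin [159.02515723 268.89937107] [153 243  18  61 159] (array([0.432 , 0.4544, 0.1777, 0.0453]), -2.2) 0.06731584455373239
tin [212.90758294 273.62796209] [202 262  23  24 422] (array([0.4284, 0.2943, 0.0617, 0.0609]), -76.5) 0.0700427724142324
tin [178.55684455 280.33410673] [167 269  24  24 431] (array([0.4091, 0.394 , 0.0628, 0.0612]), 14.6) 0.06985233137982066
```

View pics/f1c.png

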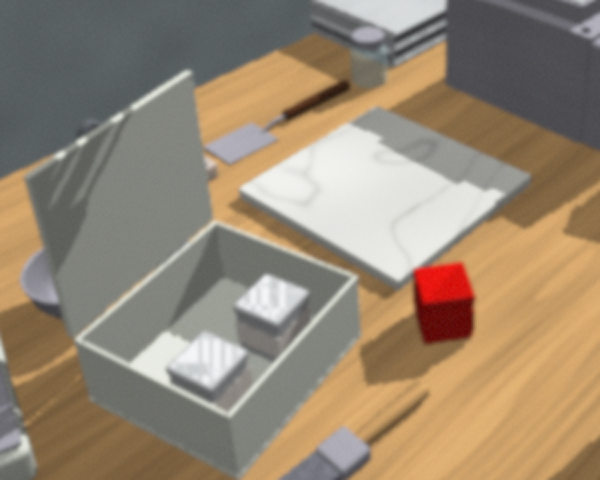

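View pics/f1.png

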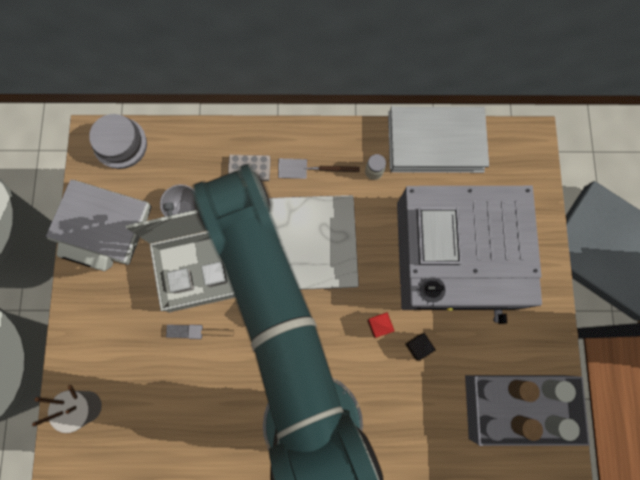

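Both tins stand flat in the box with tops at 0.070, below the 0.090 rim. The lid is upright. I now go behind it with closed fingers.

```bash
python3 -m inch '[[[0.02,0.06,0],0,1],[[0.05,0.11,0],0,1],[[0.09,0.15,0],0,1],[[0.13,0.17,0],0,1],[[0.16,0.175,0],0,1]]'; python3 -m inch '[[[0,0,0],0,1],[[0,0,0],0,1]]'; python3 -c "
from h import *
to([0.604,0.335,0.217],13)
d=cam('side');crop(d,120,100,320,340,'f2c',2)"
```

```text
time: 52.62
tool_pos: [0.6032, 0.3379, 0.3408]
eef_rot: [-1.952, -2.459, 0.002]
contact_force: [-0.8, -0.9, 0.4]
width: 0.0004
time: 52.88
tool_pos: [0.6033, 0.3352, 0.342]
eef_rot: [1.955, 2.459, -0.0]
contact_force: [0.1, 0.2, 0.2]
width: 0.0003
t 52.88 pos [0.6033 0.3352 0.342 ] x [-0.226  0.974 -0.   ] y [ 0.974  0.226 -0.   ] z [-0. -0. -1.] F [0.1 0.2 0.2] w 0.0003 q [-0.21  0.51 -0.56  1.18  0.26  1.52 -0.5 ]
spin 0.001 or -3.141
shift [-0.0003  0.0006  0.125 ]
```

View pics/f2c.png

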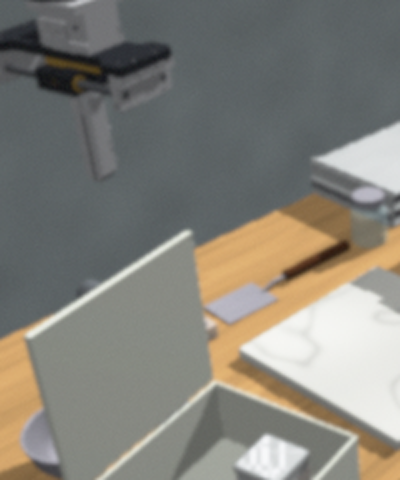

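```bash
python3 -m inch '[[[0,0,0.05],0,1],[[0,0,0.1],0,1],[[0,0,0.125],0,1],[[0,0,0.125],0,1],[[0,-0.02,0.125],0,1]]'; python3 -m inch '[[[0,-0.013,0],0,1],[[0,-0.025,0],0,1],[[0,-0.04,0.002],0,1],[[0,-0.055,0.003],0,1],[[0,-0.072,0.008],0,1]]'; python3 -c "
from h import *
st()
d=cam('side');crop(d,120,100,320,340,'f3c',2)"
```

```text
time: 53.55
tool_pos: [0.5848, 0.3306, 0.2183]
eef_rot: [1.956, 2.458, 0.002]
contact_force: [0.4, 0.4, -0.9]
width: 0.0006
time: 54.18
tool_pos: [0.5135, 0.3147, 0.2098]
eef_rot: [1.954, 2.459, 0.002]
contact_force: [1.4, 0.8, 0.4]
width: 0.0004
t 54.17 pos [0.5135 0.3147 0.2098] x [-0.226  0.974  0.   ] y [0.974 0.226 0.002] z [ 0.001  0.001 -1.   ] F [1.4 0.8 0.4] w 0.0004 q [-0.15  0.41 -0.59  1.63  0.24  1.18 -0.57]
```

View pics/f3c.png

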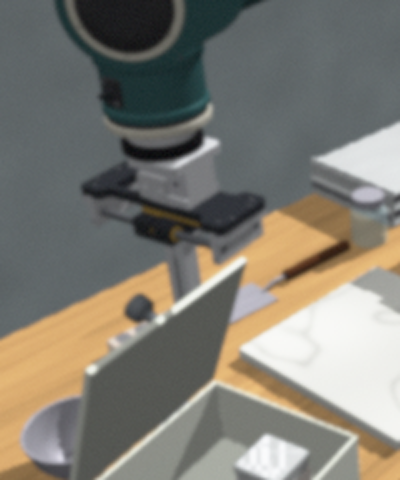

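```bash
python3 -m inch '[[[0,-0.018,0.008],0,1],[[0,-0.035,0.018],0,1],[[0,-0.05,0.03],0,1],[[0,-0.064,0.045],0,1],[[0,-0.076,0.06],0,1]]'; python3 -m inch '[[[0,-0.01,0.018],0,1],[[0,-0.017,0.035],0,1],[[0,-0.02,0.05],0,1],[[0,-0.022,0.062],0,1],[[0,-0.022,0.068],0,1]]'; python3 -c "
from h import *
st()
d=cam('side');crop(d,120,100,320,400,'f4c',2)"
```

```text
time: 54.85
tool_pos: [0.4395, 0.2978, 0.1493]
eef_rot: [1.954, 2.459, 0.001]
contact_force: [1.9, 0.5, 0.0]
width: 0.0006
time: 55.48
tool_pos: [0.4181, 0.2927, 0.0805]
eef_rot: [-1.954, -2.459, 0.001]
contact_force: [-0.8, -0.4, 0.5]
width: 0.0002
t 55.48 pos [0.4181 0.2927 0.0805] x [-0.226  0.974 -0.   ] y [ 0.974  0.226 -0.001] z [-0.001 -0.    -1.   ] F [-0.8 -0.4  0.5] w 0.0002 q [-0.19  0.4  -0.58  1.97  0.29  0.85 -0.7 ]
```

View pics/f4c.png

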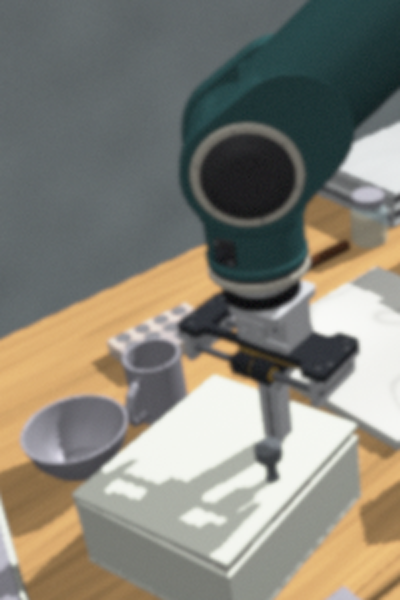

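The lid is almost down. I press gently at the far side until it seats.

```bash
python3 -m inch '[[[0,0,0.003],0,1],[[0,0,0.006],0,1],[[0,0,0.008],0,1],[[0,0,0.008],0,1]]'; python3 -m inch '[[[0,0,0.001],0,1],[[0,0,0.002],0,1],[[0,0,0.003],0,1]]'
```

```text
time: 56.02
tool_pos: [0.4184, 0.2929, 0.0741]
eef_rot: [1.954, 2.459, 0.001]
contact_force: [-6.6, -5.4, 23.2]
width: 0.0007
time: 56.4
tool_pos: [0.4186, 0.2931, 0.0733]
eef_rot: [1.953, 2.458, 0.001]
contact_force: [-26.2, -20.0, 87.8]
width: 0.0006
```

Force jumped to 88 N, so the lid is seated hard. I back off at once and check.

```bash
python3 -m inch '[[[0,0,-0.012],0,1],[[0,0,-0.06],0,1],[[0,0,-0.12],0,1],[[0,0,-0.18],0,1],[[0,-0.03,-0.22],0,1]]'; python3 -m inch '[[[-0.06,-0.02,0],0,0],[[-0.12,-0.04,0],0,0],[[-0.18,-0.04,0],0,0],[[-0.24,-0.04,0],0,0],[[-0.29,-0.04,0],0,0]]'; python3 -c "
from h import *
st()
c=cam('top','g1');d=cam('side','g1s');crop(d,120,200,320,420,'g1c',3)
for cc in (c,d):
  W=pts(cc)
  ex=np.array([.974,.225]);ey=np.array([-.225,.974]);L=W[...,:2]-[.539,.372]
  lx=L@ex;ly=L@ey
  for a in (-.19,-.15,-.1,-.05,-.01):
    q=W[(abs(lx-a)<.006)&(abs(ly)<.1)&(abs(ly)>.03)&(W[...,2]>.06)&(W[...,2]<.2)]; print(a,len(q),np.median(q[:,2]).round(4))
"
```

```text
time: 57.02
tool_pos: [0.3898, 0.2862, 0.2926]
eef_rot: [1.956, 2.459, 0.004]
contact_force: [-0.1, 0.9, -0.0]
width: 0.0006
time: 57.65
tool_pos: [0.4157, -0.008, 0.2904]
eef_rot: [1.955, 2.458, 0.0]
contact_force: [1.2, 0.0, -0.6]
width: 0.0454
t 57.65 pos [ 0.4157 -0.008   0.2904] x [-0.225  0.974 -0.001] y [0.974 0.225 0.001] z [ 0.001 -0.    -1.   ] F [ 1.2  0.  -0.6] w 0.0454 q [ 0.28 -0.06 -0.31  1.93 -0.02  1.26  0.2 ]
-0.19 208 0.0979
-0.15 202 0.0975
-0.1 200 0.0982
-0.05 194 0.0985
-0.01 184 0.0983
-0.19 425 0.0975
-0.15 282 0.0979
-0.1 272 0.0978
-0.05 254 0.0975
-0.01 233 0.0978
```

View pics/g1c.png

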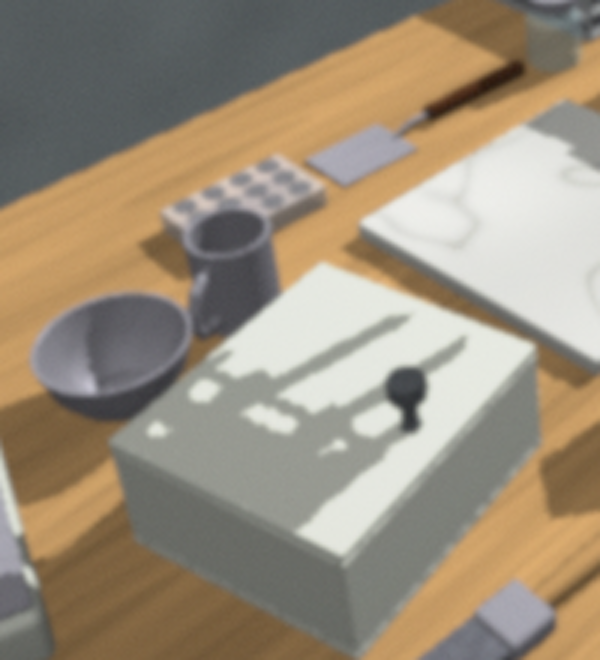

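View pics/g1.png

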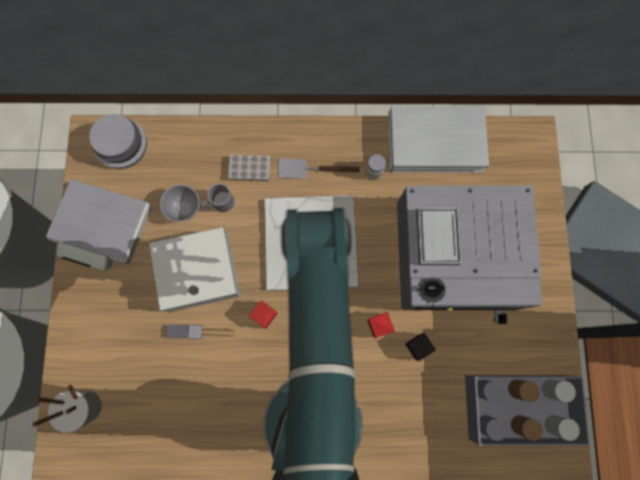

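The lid lies flat at 0.098 over its whole length, so it is fully closed. The dial mark is to the left, the flap is shut and the bystanders are in place. The arm touches nothing, so I hand in.

```bash
python3 -c "
from cell import ticket
print(ticket.finish_job())"
```

```text
the job is handed in; nothing more can be done
None
```

The job was handed in at about 58 s. All four bars went through the flap into the melter. Once it had sprung shut, I turned the dial clockwise. Both tins are in the store box and its lid is closed.

**Last checks**
- **Bars:** none are left on the slab, and the flap looked shut after each one.
- **Dial:** it measured 89.6° right after the turn. In the last picture the white mark still points to the melter's left.
- **Tins and lid:** the tins stood flat, with tops at 0.070 m against the 0.090 m rim. The lid lies at 0.0975–0.0985 m along its whole length, which is the closed height.
- **Other things:** the bystanders and the red and black look-alikes look to be where they started.

**What failed or disagreed**
- **Height reading:** the fingertips sat about 37 mm higher than the reported tool height implied. My first two grasps of the first bar therefore closed on nothing. I measured the offset with the side camera and corrected for it.
- **Dial side load:** turning it put about 35 N of side load on the wrist, because the grip was slightly off the axis.
- **Lid force:** pressing the lid shut briefly reached about 94 N on the wrist through the fingertips. That is below the 120 N limit, but firmer than I intended.

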